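Fetch the hemmed-in tin for a customer and put the jars back

TASK

A customer wants the low round tin that the three tall jars hem in on the green display tray. First move all three jars across onto the steel tray, then put the tin upright in the middle of the scale's pan, and after that put each jar back on the display tray on the very spot where it stood. Do not tip anything over, and leave the two snack dishes where they are.

Things in the scene. Friction and masses are not known exactly. Their poses are not given: they have to be found in the camera images.
- jar_straight: Straight round clear plastic jar of nuts with a wide white screw lid, 165 mm tall in all; body 60 mm in diameter, lid 62 mm in diameter and 22 mm high. About 0.28 kg, rigid, closed. Origin: centre of its underside, z up. Starts on one of the display tray's three jar spots; wanted back where it stood, within 15 mm (its turn does not matter).
- jar_square: Square clear plastic jar of nuts with a square white lid, 140 mm tall in all; body 56 x 56 mm, lid 58 x 58 mm and 22 mm high. About 0.26 kg, rigid, closed. Origin: centre of its underside, z up, x and y along its sides. Starts on one of the three jar spots; wanted back where it stood, within 15 mm (its turn does not matter).
- jar_necked: Round clear jar of nuts with sloping shoulders and a small white cap, 155 mm tall in all; body 62 mm in diameter up to 98 mm, shoulders to a 34 mm neck at 122 mm, cap 40 mm in diameter from 129 to 155 mm. About 0.27 kg, rigid. Origin: centre of its underside, z up. Starts on one of the three jar spots; wanted back where it stood, within 15 mm (its turn does not matter).
- tin: Low round metal tin, 58 mm in diameter and 42 mm tall, about 0.2 kg, standing between the jars with about 4 mm to each. Origin: centre of its underside, z up.
- display_tray: Dark green display tray, 250 mm (its x) by 230 mm (its y), fixed; floor 5 mm thick, rim 18 mm high, 5 mm thick. Origin: centre of its underside; its -x side faces the robot. In its frame the tin starts at (-10, 0) mm and the jars on three spots at (-74, 0), (-10, 64) and (-10, -64) mm; which jar is on which changes. The square jar's sides start along the tray's.
- side_tray: Empty shallow steel tray, the side area for the jars, 210 mm (its x) by 200 mm (its y), fixed; floor 5 mm thick, rim 18 mm high, 5 mm thick. Origin: centre of its underside, x and y along its sides. It lies left or right of the display tray, the scale on the other side. Room for the jars at, say, three of the four places 45 mm either way from its middle.
- scale: White digital bench scale, fixed, with a flat rigid steel pan 200 mm (its x) by 180 mm (its y) whose top is 60 mm above the table. The keypad and display, 38 mm high, reach out on its -x side to 166 mm from the origin. Origin: on the table right below the middle of the pan, z up. The tin's centre belongs within 15 mm of the pan's middle.
- dish_left: White snack dish, 80 mm in diameter, about 31 mm high with its nuts, loose on the far left part of the display tray beyond the jars, 0.22 kg. Origin: centre of its underside. Starts at (68, 62) mm in the tray's frame. To be left where it is (not shifted by more than 20 mm).
- dish_right: A second such dish on the far right part of the display tray, at (68, -62) mm in its frame, likewise to be left where it is (not shifted by more than 20 mm).

How it is judged:
On the way, in this order (a step that is already met when the one before it is completed fails the run):
1. all three jars stand upright and released on the steel tray (x of jar_straight in the frame of side_tray between -0.085 and 0.085 m and y of jar_straight in the frame of side_tray between -0.08 and 0.08 m and z of jar_straight in the frame of side_tray between 0 and 0.01 m and angle between each of jar_straight, jar_square, jar_necked's own z axis and vertical below 0.06 rad and linear speed of each of jar_straight, jar_square, jar_necked below 0.02 m/s and contact force between the fingers and jar_straight below 0.1 N and x of jar_square in the frame of side_tray between -0.085 and 0.085 m and y of jar_square in the frame of side_tray between -0.08 and 0.08 m and z of jar_square in the frame of side_tray between 0 and 0.01 m and contact force between the fingers and jar_square below 0.1 N and x of jar_necked in the frame of side_tray between -0.085 and 0.085 m and y of jar_necked in the frame of side_tray between -0.08 and 0.08 m and z of jar_necked in the frame of side_tray between 0 and 0.01 m and contact force between the fingers and jar_necked below 0.1 N), for 0.2 s.
2. the tin stands upright and released in the middle of the scale's pan (horizontal distance between tin and scale below 0.015 m and z of tin in the frame of scale between 0.055 and 0.066 m and angle between tin's own z axis and vertical below 0.06 rad and linear speed of tin below 0.02 m/s and contact force between the fingers and tin below 0.1 N), for 0.2 s.
At the end, for the whole second after the job is handed in: The tin stands upright and released on the scale's pan, its centre within 15 mm of the pan's middle, and each of the three jars stands upright and released on the display tray within 15 mm of where it stood at the start; all at rest (all of step 2 and distance of each of jar_straight, jar_square, jar_necked from where it was at the start of the episode below 0.015 m and angle between each of jar_straight, jar_square, jar_necked's own z axis and vertical below 0.06 rad and linear speed of each of jar_straight, jar_square, jar_necked below 0.02 m/s and contact force between the fingers and jar_straight below 0.1 N and contact force between the fingers and jar_square below 0.1 N and contact force between the fingers and jar_necked below 0.1 N); the robot touches nothing.
It fails at once if a jar, the tin or a dish is tipped over (tilted by more than 0.6 rad) (angle between any of jar_straight, jar_square, jar_necked, tin, dish_left, dish_right's own z axis and vertical above 0.6 rad).
It fails at once if a snack dish is shifted by more than 20 mm (distance of any of dish_left, dish_right from where it was at the start of the episode above 0.02 m).
It also fails if it takes over 144 s, if anything falls off the work surface, if the arm or the gripper's body presses on something with over 40 N, if the wrist force passes 120 N, or if a joint passes its speed limit or range.

ROBOT

A 6-joint arm with a two-finger parallel gripper is mounted at the origin on the work surface. World frame = base frame: x ahead of the robot, y to its left, z up, the work surface at z = 0. Lengths are in m, angles in rad, forces in N, time in s.
With the tool pointing down it reaches from about 0.225 to 0.875 m from the base axis. Payload 3.4 kg.
Tool frame: the origin (TCP) lies at the very end of the fingers, on their centre line; the grasp point (between the pads) lies behind it (manip.grasp_offset is the z of the grasp point in the tool frame, in m); z points along the fingers, y is the line along which they close (so a half turn about z gives the same grasp; the last joint's range is limited). The gripper opens to 85 mm and grips with 20 to 120 N. Pads are 22 mm wide; open, the fingers measure 114 mm over their backs; the gripper's body (76 mm by 85 mm) begins 54 mm behind the grasp point. The pads swing forward as they close: fully open they stand 13 mm farther back than shut.
Start: joints at [1.076, 0.276, 1.505, -0, 1.361, -0.121], TCP at [0.21, 0.535, 0.231] pointing down, gripper open.
Joint ranges: [-2.89, 2.89], [-0.75, 2.08], [0.22, 2.7], [-1.18, 4.32], [0.11, 2.71], [-2.7, 2.7]. Speed limits (rad/s): [2.57, 2.57, 3.14, 3.14, 3.14, 3.14].

INTERFACE

Orientations are given as a unit quaternion [w, x, y, z].
In Python, from rig import manip gives the robot as it stands.
- The arm moves only by the shell command python3 -m pendant 'ROWS' [FORCE]. ROWS is JSON, a list of rows, each an object of numbers: "dx", "dy", "dz": the shift along the tool's x, y, z in m; "rx", "ry", "rz": the turn, a rotation vector about the tool's x, y, z in degrees; "hand": the finger opening in m, from 0 to 0.0854. In form: [{"dx": .., "dy": .., "dz": .., "rx": .., "ry": .., "rz": .., "hand": ..}, ...]. A call has 1 to 12 rows; each row shifts and turns the commanded pose from where the row before left it, along the tool's axes as they then stand; what a row does not reach is not made up. A row lasts 1/12 s, in which the tool goes at most 41.7 mm and 7.16 degrees, less where a joint would pass 70% of its speed; a pose out of reach is approached as far as the arm can. A call is refused whole if a number of a shift passes 0.0417 or a number of a turn 7.16, either way. A call with a gripper value outside its range is refused whole. The fingers move at their own pace and stop on an object; FORCE is the grip in N (left out, the last holds). Time passes only in rows, so rows that do not move let the fingers close. It gives the time, the measured TCP pose, the force, the opening and the grip force at its end, in the units of the state.
- manip.get_state(): the state, without advancing time (a new reading comes with each control period).
- manip.get_image(name): name is "scene" or "top" or "wrist"; returns a dict with "frame" (384x512x3 uint8, red, green, blue), "fx", "fy", "cx", "cy" (pixels), "distortion" ([k1, k2, p1, p2, k3] as OpenCV has them; the pictures are not rectified), "position" and "attitude" of the camera in the world; the wrist camera has in their place "mount" (4x4, takes a point from camera to tool coordinates, whose origin is the TCP and whose axes are the flange's). Camera axes: x right, y up, looking along -z (the intrinsics and any distortion apply to the point x, -y, -z); pixel columns grow to the right and rows downward; lengths in m; the calibration is good to about 2 mm. A picture is of the moment at which its call begins: read the wrist's pose just before it. There is no depth.
- manip.sign_off(): hands the job in; it is judged then, once.
The state is a dict: "clock": time; "qpos": joint angles; "qd": joint speeds; "effort": joint torques, N m; "position": TCP position; "ee_rot": TCP orientation; "contact_force": force on the tool from outside, world axes, zero at the start; "moment": the same for the moment, N m; "width": finger opening in m; "gripper_force": force on a finger pad.
Only numpy, scipy, OpenCV 4.12 (cv2) and the standard library are available. Lean on these libraries where they do the work, as an engineer would, in place of code of your own. Each camera call takes 0.05 s, during which the arm holds its last target. There are 200 camera calls.

## Working session

There is one attempt and no reset: what is moved stays moved. The work goes in short steps, Python scripts to look and compute and a shell command to move; the robot and the scene stay as the last step left them, time stands still between calls to the robot, and variables do not carry over. Pictures are saved under pics/ and viewed, at most 14 in all, crops included, and the job is handed in when it is done.

```bash
ls; mkdir -p pics
python3 - <<'E'
from rig import manip
import cv2,numpy as np
s=manip.get_state();print(s);print(manip.grasp_offset)
for n in("scene","top"):
    i=manip.get_image(n);cv2.imwrite(f"pics/{n}0.png",i["frame"][:,:,::-1]);print(n,{k:v for k,v in i.items() if k!="frame"})
E
```

```text
pics
{'clock': 0.0, 'qpos': array([ 1.07596831e+00,  2.76623589e-01,  1.50614298e+00, -2.18863914e-05,
        1.36073689e+00, -1.20980607e-01]), 'qd': array([ 0.00023441, -0.00134419, -0.00153013,  0.00018015, -0.00167098,
       -0.00079949]), 'effort': array([ 6.55078584e-04, -4.16770434e+01, -2.45801014e+01, -1.24118496e-04,
        1.09179641e-02, -2.05339127e-06]), 'position': array([0.20973095, 0.53480003, 0.23041951]), 'ee_rot': array([-2.79349497e-04,  1.85834734e-01,  9.82580551e-01, -9.13714734e-04]), 'contact_force': array([ 0.00285524, -0.16425386,  0.09697584]), 'moment': array([ 0.08018353, -0.01645661,  0.03952978]), 'gripper_force': 0.0, 'width': 0.08540895924837226}
-0.0187
scene {'fx': 368.5242030787365, 'fy': 368.5242030787365, 'cx': 254.5021898393665, 'cy': 188.99465202071684, 'distortion': array([-0.09518331,  0.        ,  0.        ,  0.        ,  0.        ]), 'position': array([1.09347508, 0.36474216, 0.76558992]), 'attitude': array([0.42998656, 0.17344423, 0.31736176, 0.82723042])}
top {'fx': 421.38478176559954, 'fy': 421.38478176559954, 'cx': 248.37314718598094, 'cy': 194.19778184679805, 'distortion': array([-0.08170365,  0.        ,  0.        ,  0.        ,  0.        ]), 'position': array([0.36865674, 0.00364204, 1.14626804]), 'attitude': array([-0.69453891, -0.06186893,  0.05840302,  0.71440676])}
```

View pics/top0.png

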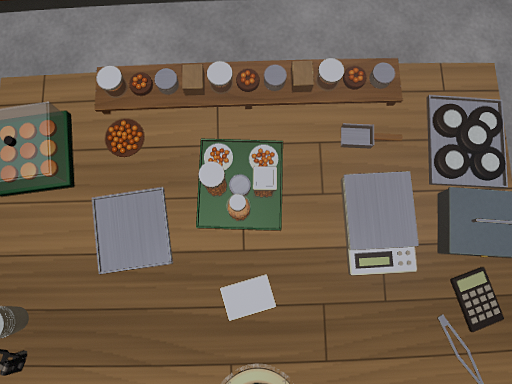

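View pics/scene0.png

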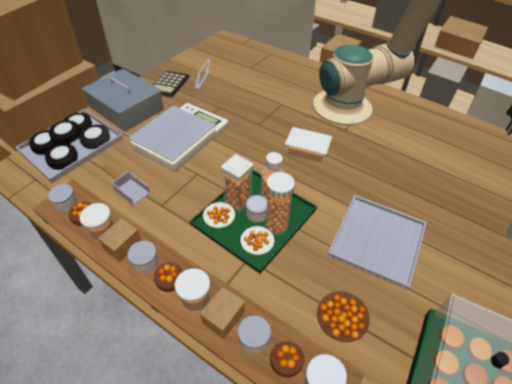

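The top view shows the straight jar's lid at (212,175), on the tray's +y spot. The square lid is at (264,178) on the -y spot, and the necked cap at (238,203) on the near spot. The tin is at (239,184), the steel tray is on the left at (132,230), and the pan is on the right at (380,210). The scene view agrees.

```bash
cat > h.py <<'E'
import cv2,numpy as np
from scipy.spatial.transform import Rotation as R
from rig import manip
def cast(i,px,z,pos=None,rot=None):
    px=np.asarray(px,float).reshape(-1,1,2)
    K=np.array([[i["fx"],0,i["cx"]],[0,i["fy"],i["cy"]],[0,0,1]])
    u=cv2.undistortPoints(px,K,np.asarray(i["distortion"])).reshape(-1,2)
    if rot is None:
        pos=i["position"];q=i["attitude"];rot=R.from_quat([*q[1:],q[0]]).as_matrix()
    d=np.c_[u[:,0],-u[:,1],-np.ones(len(u))]@rot.T
    return (pos+d*((z-pos[2])/d[:,2])[:,None])[:,:2]
def wristpose():
    s=manip.get_state();q=s["ee_rot"];Rt=R.from_quat([*q[1:],q[0]]).as_matrix();return s["position"],Rt
def wrist():
    p,Rt=wristpose();i=manip.get_image("wrist");M=i["mount"]
    return i,p+Rt@M[:3,3],Rt@M[:3,:3]
def biggest(m):
    c,_=cv2.findContours(m.astype(np.uint8),cv2.RETR_EXTERNAL,cv2.CHAIN_APPROX_NONE)
    return max(c,key=cv2.contourArea).reshape(-1,2)
E
python3 - <<'E'
from h import *
i=manip.get_image("top");f=i["frame"];hsv=cv2.cvtColor(f,cv2.COLOR_RGB2HSV);H,S,V=cv2.split(hsv)
def roi(m,a,b,c,d):
    o=np.zeros_like(m,bool);o[b:d,a:c]=m[b:d,a:c];return o
def rep(n,m,z):
    c=biggest(m);w=cast(i,c,z).astype(np.float32);print(n,cv2.minAreaRect(w*1000),"circ",cv2.minEnclosingCircle(w*1000),"px",c.mean(0),cv2.contourArea(c))
st=(S<70)
rep("side",roi(st,80,180,180,280),.018)
rep("scale",roi(st,335,165,425,247),.06)
rep("display",roi((H>50)&(H<90)&(S>90),190,130,290,235),.018)
w=(S<30)&(V>180)
rep("straight",roi(w,195,160,228,188),.165)
rep("square",roi(w,250,165,280,190),.14)
rep("neck",roi(w,225,190,252,210),.155)
for p in [(212,176),(264,178),(238,202),(239,184)]: print(p,hsv[p[1],p[0]])
tin=roi((S<60)&(V<190)&(V>90),228,174,251,193);rep("tin",tin,.042)
cr=cv2.resize(f[130:235,190:290],None,fx=6,fy=5.7,interpolation=cv2.INTER_CUBIC);cv2.imwrite("pics/crop.png",cr[:,:,::-1])
w=manip.get_image("wrist");print(w["mount"],w["fx"],w["cx"],w["cy"])
E
```

```text
side ((475.0994567871094, 327.11041259765625), (211.81224060058594, 203.29808044433594), 6.842927932739258) circ ((474.8568115234375, 326.0884094238281), 144.42628479003906) px [131.08445946 230.52702703] 5603.0
scale ((505.15850830078125, -334.7917785644531), (200.14039611816406, 188.4573211669922), 1.3501890897750854) circ ((505.5384521484375, -338.44769287109375), 132.58189392089844) px [379.54964539 209.93971631] 5101.0
display ((493.3995056152344, 78.78278350830078), (229.22293090820312, 104.98796081542969), 53.96372604370117) circ ((534.56103515625, 48.84309387207031), 114.6179428100586) px [219.14957265 218.14102564] 50.0
straight ((589.3810424804688, 93.82249450683594), (57.91998291015625, 58.802093505859375), 71.21134948730469) circ ((592.8576049804688, 96.23600769042969), 33.043495178222656) px [210.23376623 172.11688312] 439.5
square ((582.0515747070312, -34.40034866333008), (56.37284469604492, 52.36099624633789), 88.34388732910156) circ ((582.0303955078125, -34.39973449707031), 36.81798553466797) px [264.72619048 177.52380952] 460.0
neck ((521.1676635742188, 33.750953674316406), (33.37333297729492, 33.738868713378906), 88.51839447021484) circ ((522.2835693359375, 33.65972137451172), 18.63870620727539) px [237.17073171 201.80487805] 164.5
(212, 176) [116  11 184]
(264, 178) [116  11 184]
(238, 202) [113  11 184]
(239, 184) [114  16 161]
tin ((589.736083984375, 29.314414978027344), (56.15852355957031, 49.03841018676758), 88.34468841552734) circ ((586.9869995117188, 29.618417739868164), 29.78077507019043) px [239.45       183.91666667] 319.0
[[ 1.59639942e-04  9.64272215e-01  2.64913325e-01  6.57188145e-02]
 [ 9.99999942e-01 -2.33907546e-04  2.48800677e-04  4.18296214e-04]
 [ 3.01876806e-04  2.64913270e-01 -9.64272196e-01 -1.42843063e-01]
 [ 0.00000000e+00  0.00000000e+00  0.00000000e+00  1.00000000e+00]] 301.98119840205703 253.5520253908361 191.31278354009004
```

View pics/crop.png

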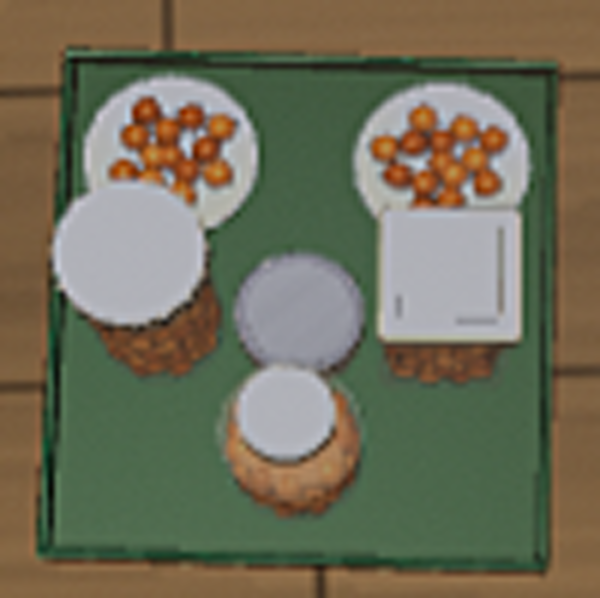

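The crop shows the tray's rim corners at about (68,50), (557,68), (545,572) and (40,555). The lids are round at (130,252), square at (450,274) and the cap at (287,412). The tin is at (299,312), partly hidden by the cap.

Run:
```python
from h import *
i=manip.get_image("top")
def c(px,z): return cast(i,np.array(px)/[6,5.7]+[190,130]-[.42,.41],z)
k=c([(68,50),(557,68),(545,572),(40,555)],.018)*1000
print(k.round(),[np.linalg.norm(k[a]-k[(a+1)%4]).round() for a in range(4)])
o=k.mean(0);ex=(k[0]+k[1]-k[2]-k[3]);yaw=np.arctan2(ex[1],ex[0]);print("tray",o,np.degrees(yaw))
ey=(k[0]+k[3]-k[1]-k[2]);print(np.degrees(np.arctan2(ey[1],ey[0]))-90)
Rm=np.array([[np.cos(yaw),-np.sin(yaw)],[np.sin(yaw),np.cos(yaw)]])
for n,px,z,t in [("str",(130,252),.17,(-10,64)),("sq",(450,274),.145,(-10,-64)),("neck",(287,412),.16,(-74,0)),("tin",(299,312),.047,(-10,0))]:
    print(n,c([px],z)[0]*1000,"pred",o+Rm@t)
p,Rt=wristpose();print(p,np.degrees(np.arctan2(Rt[1,1],Rt[0,1])))
```

```text
[[725. 134.]
 [709. -92.]
 [463. -77.]
 [477. 149.]] [np.float64(227.0), np.float64(246.0), np.float64(226.0), np.float64(248.0)]
tray [593.417833    28.67126881] -3.498530359454496
-3.8343030506139826
str [588.24771038  92.86520122] pred [587.34193734  93.16222547]
sq [580.47195588 -34.27163353] pred [579.53100137 -34.59922912]
neck [520.62851492  32.59062597] pred [519.55574206  33.18696617]
tin [585.05005163  29.4985557 ] pred [583.43646936  29.28149818]
[0.20986121 0.53511183 0.23089285] 68.58439148637417
```

```bash
cat >> h.py <<'E'
def to(x,y,z,yaw=None):
    p,Rt=wristpose();s=manip.get_state();a=np.degrees(np.arctan2(Rt[1,1],Rt[0,1]))
    print("t",round(s["clock"],2),"p",(p*1000).round(1),"yaw",a.round(2),"tilt",np.degrees(np.arccos(-Rt[2,2])).round(2),"tool d mm",(Rt.T@(np.array([x,y,z])-p*1000)).round(1),"rz",None if yaw is None else round(a-yaw,2),"w",s["width"],"g",s["gripper_force"].__round__(1),"F",s["contact_force"].round(1))
E
python3 -m pendant '[{"rz":-5.9},{"rz":-5.9},{"rz":-6},{"dx":-0.015,"dy":-0.015},{"dx":-0.026,"dy":-0.0268},{"dx":-0.026,"dy":-0.0268},{"dx":-0.026,"dy":-0.0268},{"dx":-0.026,"dy":-0.0268},{"dx":-0.026,"dy":-0.0268},{"dx":-0.026,"dy":-0.0268},{"dx":-0.026,"dy":-0.0268},{"dx":-0.026,"dy":-0.0268}]'
python3 -m pendant '[{"dx":-0.026,"dy":-0.0268},{"dx":-0.026,"dy":-0.0268},{"dx":-0.026,"dy":-0.0268},{"dx":-0.026,"dy":-0.0268},{"dx":-0.026,"dy":-0.0268},{"dx":-0.026,"dy":-0.0268},{"dx":-0.026,"dy":-0.0268},{},{}]'
python3 - <<'E'
from h import *
to(588,93,140,86.4)
i,p,r=wrist();cv2.imwrite("pics/w1.png",i["frame"][:,:,::-1])
E
```

```text
t 0.25 p [209.9 535.1 230.9] yaw 68.58 tilt 0.05 tool d mm [-513.5 -273.4   91.1] rz -17.82 w 0.08544059801264119 g 0.0 F [ 0.4 -0.1  0. ]invalid input
invalid input
```

View pics/w1.png

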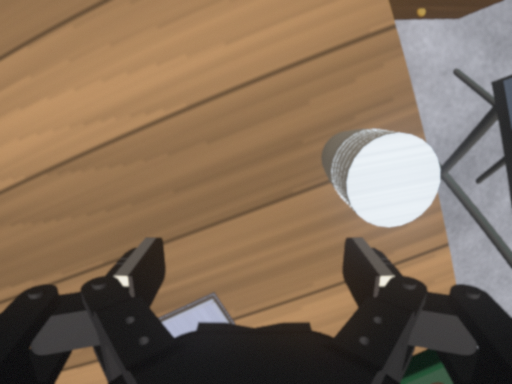

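The arm hasn't moved: the wrist view shows only wood and an unrelated can at (392,178), because both calls were refused. I'll try the full row format.

```bash
python3 -m pendant '[{"dx":0,"dy":0,"dz":0,"rx":0,"ry":0,"rz":-5.9,"hand":0.085}]'
python3 -m pendant '[{"rz":-5.9,"hand":0.085}]'; python3 -m pendant '[{"dx":0,"dy":0,"dz":0,"rx":0,"ry":0,"rz":-1}]' 60
```

```text
clock: 0.38
position: [0.2099, 0.5352, 0.2312]
ee_rot: [-0.0, 0.134, 0.991, -0.0]
contact_force: [-0.1, 0.2, 0.2]
width: 0.0852
gripper_force: 0.0invalid input
invalid input
```

```bash
python3 -m pendant '[{"dx":0,"dy":0,"dz":0,"rx":0,"ry":0,"rz":-5.9,"hand":0.085},{"dx":0,"dy":0,"dz":0,"rx":0,"ry":0,"rz":-6,"hand":0.085},{"dx":-0.02,"dy":-0.02,"dz":0,"rx":0,"ry":0,"rz":0,"hand":0.085},{"dx":-0.027,"dy":-0.028,"dz":0,"rx":0,"ry":0,"rz":0,"hand":0.085},{"dx":-0.027,"dy":-0.028,"dz":0,"rx":0,"ry":0,"rz":0,"hand":0.085},{"dx":-0.027,"dy":-0.028,"dz":0,"rx":0,"ry":0,"rz":0,"hand":0.085},{"dx":-0.027,"dy":-0.028,"dz":0,"rx":0,"ry":0,"rz":0,"hand":0.085},{"dx":-0.027,"dy":-0.028,"dz":0,"rx":0,"ry":0,"rz":0,"hand":0.085},{"dx":-0.027,"dy":-0.028,"dz":0,"rx":0,"ry":0,"rz":0,"hand":0.085},{"dx":-0.027,"dy":-0.028,"dz":0,"rx":0,"ry":0,"rz":0,"hand":0.085}]' 50
python3 -m pendant '[{"dx":-0.027,"dy":-0.028,"dz":0,"rx":0,"ry":0,"rz":0,"hand":0.085},{"dx":-0.027,"dy":-0.028,"dz":0,"rx":0,"ry":0,"rz":0,"hand":0.085},{"dx":-0.027,"dy":-0.028,"dz":0,"rx":0,"ry":0,"rz":0,"hand":0.085},{"dx":-0.027,"dy":-0.028,"dz":0,"rx":0,"ry":0,"rz":0,"hand":0.085},{"dx":-0.027,"dy":-0.028,"dz":0,"rx":0,"ry":0,"rz":0,"hand":0.085},{"dx":-0.027,"dy":-0.028,"dz":0,"rx":0,"ry":0,"rz":0,"hand":0.085},{"dx":-0.027,"dy":-0.028,"dz":0,"rx":0,"ry":0,"rz":0,"hand":0.085},{"dx":0,"dy":0,"dz":0,"rx":0,"ry":0,"rz":0,"hand":0.085},{"dx":0,"dy":0,"dz":0,"rx":0,"ry":0,"rz":0,"hand":0.085}]'
python3 - <<'E'
from h import *
to(588,93,140,86.4)
i,p,r=wrist();cv2.imwrite("pics/w2.png",i["frame"][:,:,::-1])
E
```

```text
clock: 1.22
position: [0.4058, 0.305, 0.2315]
ee_rot: [0.0, 0.031, 1.0, 0.0]
contact_force: [0.5, 0.8, 0.2]
width: 0.0847
gripper_force: 0.0
clock: 1.97
position: [0.5823, 0.0972, 0.2306]
ee_rot: [-0.0, 0.033, 0.999, 0.0]
contact_force: [-0.9, 0.3, -0.4]
width: 0.0849
gripper_force: 0.0
t 1.97 p [582.3  97.2 230.6] yaw 86.18 tilt 0.04 tool d mm [-6.  -3.8 90.6] rz -0.22 w 0.08487238850107974 g 0.0 F [-0.9  0.3 -0.4]
```

View pics/w2.png

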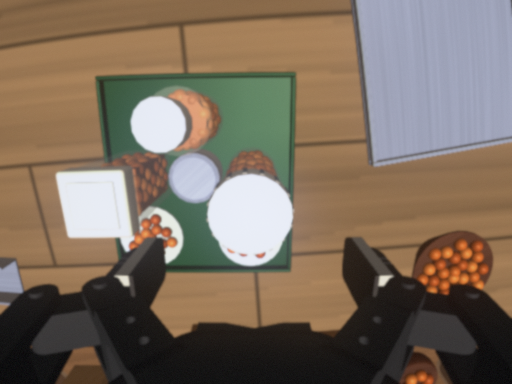

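The wrist view shows the straight lid at (250,217), cap at (159,124), square lid at (97,204) and tin at (193,177). I'll check these against the top view and descend.

```bash
python3 - <<'E'
from h import *
i,p,r=wrist()
for px,z in [((250,219),.17),((159,124),.16),((97,203),.145),((193,177),.047)]: print(cast(i,[px],z,p,r)*1000)
E
python3 -m pendant '[{"dx":-0.006,"dy":-0.0038,"dz":0.01,"rx":0,"ry":0,"rz":0,"hand":0.085},{"dx":0,"dy":0,"dz":0.03,"rx":0,"ry":0,"rz":0,"hand":0.085},{"dx":0,"dy":0,"dz":0.01,"rx":0,"ry":0,"rz":0,"hand":0.085},{"dx":0,"dy":0,"dz":0,"rx":0,"ry":0,"rz":0,"hand":0.085}]'
python3 - <<'E'
from h import *
to(588,93,140,86.4)
i,p,r=wrist();cv2.imwrite("pics/w3.png",i["frame"][:,:,::-1])
E
```

```text
[[591.75655196  95.27139545]]
[[521.10088016  36.13247314]]
[[579.76294371 -28.77299431]]
[[584.07416981  30.91329248]]
clock: 2.4
position: [0.5839, 0.0956, 0.1779]
ee_rot: [-0.004, 0.031, 1.0, -0.0]
contact_force: [-0.8, 0.3, -0.3]
width: 0.0851
gripper_force: 0.0
t 2.4 p [583.9  95.6 177.9] yaw 86.47 tilt 0.44 tool d mm [-4.5 -2.3 37.8] rz 0.07 w 0.0851275004129363 g 0.0 F [-0.8  0.3 -0.3]
```

View pics/w3.png

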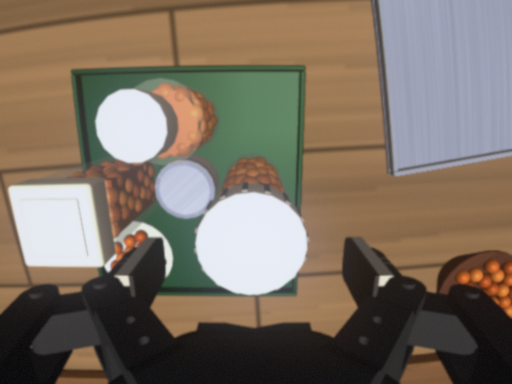

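The lid at (251,243) is centred between the open fingers. I'll descend the rest of the way.

```bash
python3 -m pendant '[{"dx":-0.002,"dy":0,"dz":0.02,"rx":0,"ry":0,"rz":0,"hand":0.085},{"dx":-0.001,"dy":0,"dz":0.015,"rx":0,"ry":0,"rz":0,"hand":0.085},{"dx":0,"dy":0,"dz":0,"rx":0,"ry":0,"rz":0,"hand":0.085},{"dx":0,"dy":0,"dz":0,"rx":0,"ry":0,"rz":0,"hand":0.085}]'
python3 - <<'E'
from h import *
to(589,93.5,140,86.4)
E
```

```text
clock: 2.78
position: [0.5899, 0.0951, 0.1468]
ee_rot: [-0.0, 0.031, 1.0, 0.0]
contact_force: [-0.3, -0.8, -0.0]
width: 0.085
gripper_force: 0.0
t 2.78 p [589.9  95.1 146.8] yaw 86.42 tilt 0.01 tool d mm [ 0.8 -1.6  6.8] rz 0.02 w 0.08496065420800439 g 0.0 F [-0.3 -0.8 -0. ]
```

```bash
python3 -m pendant '[{"dx":0.001,"dy":-0.001,"dz":0.007,"rx":0,"ry":0,"rz":0,"hand":0.085},{"dx":0,"dy":0,"dz":0,"rx":0,"ry":0,"rz":0,"hand":0.06},{"dx":0,"dy":0,"dz":0,"rx":0,"ry":0,"rz":0,"hand":0.05},{"dx":0,"dy":0,"dz":0,"rx":0,"ry":0,"rz":0,"hand":0.05},{"dx":0,"dy":0,"dz":0,"rx":0,"ry":0,"rz":0,"hand":0.05},{"dx":0,"dy":0,"dz":0,"rx":0,"ry":0,"rz":0,"hand":0.05},{"dx":0,"dy":0,"dz":0,"rx":0,"ry":0,"rz":0,"hand":0.05}]' 50
python3 - <<'E'
from h import *
to(589,93.5,140,86.4)
E
```

```text
clock: 3.37
position: [0.5899, 0.0938, 0.1404]
ee_rot: [0.001, 0.032, 1.0, 0.0]
contact_force: [0.2, 0.4, 4.4]
width: 0.0607
gripper_force: 55.1
t 3.37 p [589.9  93.8 140.4] yaw 86.38 tilt 0.15 tool d mm [ 0.8 -0.4  0.4] rz -0.02 w 0.060731558684294265 g 55.1 F [0.2 0.4 4.4]
```

```bash
python3 -m pendant '[{"dx":0,"dy":0,"dz":-0.015,"rx":0,"ry":0,"rz":0,"hand":0.05},{"dx":0,"dy":0,"dz":-0.03,"rx":0,"ry":0,"rz":0,"hand":0.05},{"dx":0,"dy":0,"dz":-0.025,"rx":0,"ry":0,"rz":0,"hand":0.05},{"dx":0.005,"dy":0.015,"dz":0,"rx":0,"ry":0,"rz":0,"hand":0.05},{"dx":0.01,"dy":0.03,"dz":0,"rx":0,"ry":0,"rz":0,"hand":0.05},{"dx":0.0118,"dy":0.035,"dz":0,"rx":0,"ry":0,"rz":0,"hand":0.05},{"dx":0.0118,"dy":0.035,"dz":0,"rx":0,"ry":0,"rz":0,"hand":0.05},{"dx":0.0118,"dy":0.035,"dz":0,"rx":0,"ry":0,"rz":0,"hand":0.05},{"dx":0.0118,"dy":0.035,"dz":0,"rx":0,"ry":0,"rz":0,"hand":0.05},{"dx":0.0118,"dy":0.035,"dz":0,"rx":0,"ry":0,"rz":0,"hand":0.05},{"dx":0.0118,"dy":0.035,"dz":0,"rx":0,"ry":0,"rz":0,"hand":0.05},{"dx":0.0075,"dy":0.022,"dz":0,"rx":0,"ry":0,"rz":0,"hand":0.05}]' 
python3 -m pendant '[{"dx":0,"dy":0,"dz":0,"rx":0,"ry":0,"rz":0,"hand":0.05},{"dx":0,"dy":0,"dz":0,"rx":0,"ry":0,"rz":0,"hand":0.05}]'
python3 - <<'E'
from h import *
to(514,377,141,86.4)
i=manip.get_image("scene");cv2.imwrite("pics/s4.png",i["frame"][:,:,::-1])
E
```

```text
clock: 4.37
position: [0.5108, 0.3792, 0.2078]
ee_rot: [-0.002, 0.031, 1.0, 0.0]
contact_force: [0.7, 0.5, -3.6]
width: 0.0606
gripper_force: 55.5
clock: 4.53
position: [0.5118, 0.3767, 0.2077]
ee_rot: [-0.001, 0.03, 1.0, -0.001]
contact_force: [0.1, -0.8, -3.4]
width: 0.0606
gripper_force: 55.7
t 4.53 p [511.8 376.7 207.7] yaw 86.55 tilt 0.2 tool d mm [-2.4  0.5 66.7] rz 0.15 w 0.06063957969940985 g 55.7 F [ 0.1 -0.8 -3.4]
```

View pics/s4.png

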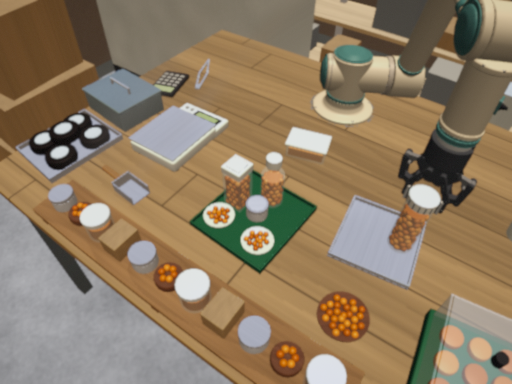

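The scene view shows the jar held upright over the steel tray at about (412,220), and the rest of the tray undisturbed. I'll lower it.

```bash
python3 -m pendant '[{"dx":-0.002,"dy":0,"dz":0.015,"rx":0,"ry":0,"rz":0,"hand":0.05},{"dx":0,"dy":0,"dz":0.025,"rx":0,"ry":0,"rz":0,"hand":0.05},{"dx":0,"dy":0,"dz":0.018,"rx":0,"ry":0,"rz":0,"hand":0.05},{"dx":0,"dy":0,"dz":0.006,"rx":0,"ry":0,"rz":0,"hand":0.05},{"dx":0,"dy":0,"dz":0,"rx":0,"ry":0,"rz":0,"hand":0.05},{"dx":0,"dy":0,"dz":0,"rx":0,"ry":0,"rz":0,"hand":0.05}]'
python3 - <<'E'
from h import *
to(514,377,141,86.4)
E
```

```text
clock: 5.08
position: [0.5158, 0.3751, 0.1455]
ee_rot: [0.0, 0.032, 0.999, -0.0]
contact_force: [0.6, 0.3, -2.5]
width: 0.0606
gripper_force: 55.8
t 5.08 p [515.8 375.1 145.5] yaw 86.31 tilt 0.02 tool d mm [1.9 1.8 4.5] rz -0.09 w 0.060553502807769735 g 55.8 F [ 0.6  0.3 -2.5]
```

```bash
python3 -m pendant '[{"dx":0,"dy":0,"dz":0.0035,"rx":0,"ry":0,"rz":0,"hand":0.05},{"dx":0,"dy":0,"dz":0.001,"rx":0,"ry":0,"rz":0,"hand":0.05},{"dx":0,"dy":0,"dz":0,"rx":0,"ry":0,"rz":0,"hand":0.05},{"dx":0,"dy":0,"dz":0,"rx":0,"ry":0,"rz":0,"hand":0.05}]'
python3 -m pendant '[{"dx":0,"dy":0,"dz":0,"rx":0,"ry":0,"rz":0,"hand":0.065},{"dx":0,"dy":0,"dz":0,"rx":0,"ry":0,"rz":0,"hand":0.075},{"dx":0,"dy":0,"dz":0,"rx":0,"ry":0,"rz":0,"hand":0.085},{"dx":0,"dy":0,"dz":0,"rx":0,"ry":0,"rz":0,"hand":0.085},{"dx":0,"dy":0,"dz":0,"rx":0,"ry":0,"rz":0,"hand":0.085}]'
python3 - <<'E'
from h import *
to(514,377,141,86.4)
E
python3 -m pendant '[{"dx":0,"dy":0,"dz":-0.02,"rx":0,"ry":0,"rz":0,"hand":0.085},{"dx":0,"dy":0,"dz":-0.035,"rx":0,"ry":0,"rz":0,"hand":0.085},{"dx":0,"dy":0,"dz":-0.015,"rx":0,"ry":0,"rz":0,"hand":0.085},{"dx":0,"dy":0,"dz":0,"rx":0,"ry":0,"rz":0,"hand":0.085}]'
python3 - <<'E'
from h import *
to(520.5,34,210,86.4)
E
```

```text
clock: 5.42
position: [0.5155, 0.3761, 0.1415]
ee_rot: [0.001, 0.032, 1.0, 0.0]
contact_force: [0.4, -0.2, -2.7]
width: 0.0608
gripper_force: 55.8
clock: 5.83
position: [0.5155, 0.3761, 0.1412]
ee_rot: [0.0, 0.032, 1.0, 0.0]
contact_force: [-0.5, 0.1, -0.8]
width: 0.0849
gripper_force: 0.0
t 5.83 p [515.5 376.1 141.2] yaw 86.39 tilt 0.05 tool d mm [1.5 0.8 0.2] rz -0.01 w 0.08493171208788587 g 0.0 F [-0.5  0.1 -0.8]
clock: 6.17
position: [0.5175, 0.3773, 0.2157]
ee_rot: [0.004, 0.031, 0.999, 0.002]
contact_force: [0.9, 1.7, -0.6]
width: 0.0852
gripper_force: 0.0
t 6.17 p [517.5 377.3 215.7] yaw 86.39 tilt 0.53 tool d mm [ -24.6 -342.5    4.1] rz -0.01 w 0.08519070622676991 g 0.0 F [ 0.9  1.7 -0.6]
```

```bash
python3 -m pendant '[{"dx":-0.002,"dy":-0.02,"dz":0,"rx":0,"ry":0,"rz":0,"hand":0.085},{"dx":-0.0025,"dy":-0.038,"dz":0,"rx":0,"ry":0,"rz":0,"hand":0.085},{"dx":-0.0025,"dy":-0.038,"dz":0,"rx":0,"ry":0,"rz":0,"hand":0.085},{"dx":-0.0025,"dy":-0.038,"dz":0,"rx":0,"ry":0,"rz":0,"hand":0.085},{"dx":-0.0025,"dy":-0.038,"dz":0,"rx":0,"ry":0,"rz":0,"hand":0.085},{"dx":-0.0025,"dy":-0.038,"dz":0,"rx":0,"ry":0,"rz":0,"hand":0.085},{"dx":-0.0025,"dy":-0.038,"dz":0,"rx":0,"ry":0,"rz":0,"hand":0.085},{"dx":-0.0025,"dy":-0.038,"dz":0,"rx":0,"ry":0,"rz":0,"hand":0.085},{"dx":-0.0025,"dy":-0.038,"dz":0,"rx":0,"ry":0,"rz":0,"hand":0.085},{"dx":-0.002,"dy":-0.018,"dz":0,"rx":0,"ry":0,"rz":0,"hand":0.085},{"dx":0,"dy":0,"dz":0.03,"rx":0,"ry":0,"rz":0,"hand":0.085},{"dx":0,"dy":0,"dz":0,"rx":0,"ry":0,"rz":0,"hand":0.085}]' 
python3 -m pendant '[{"dx":0,"dy":0,"dz":0,"rx":0,"ry":0,"rz":0,"hand":0.085}]'
python3 - <<'E'
from h import *
to(520.5,34,128,86.4)
i,p,r=wrist();f=i["frame"];cv2.imwrite("pics/w5.png",f[:,:,::-1])
hsv=cv2.cvtColor(f,cv2.COLOR_RGB2HSV);m=(hsv[...,1]<30)&(hsv[...,2]>200);m[300:]=0;m[:,:180]=0;m[:,330:]=0
c=biggest(m);e=cv2.minEnclosingCircle(c);print(e,cast(i,[e[0]],.16,p,r)*1000)
w=cast(i,c,.16,p,r)*1000;print(np.ptp(w,0),(w.min(0)+w.max(0))/2)
E
```

```text
clock: 7.17
position: [0.5142, 0.0319, 0.1765]
ee_rot: [-0.004, 0.033, 0.999, 0.0]
contact_force: [-1.5, 1.4, -0.8]
width: 0.085
gripper_force: 0.0
clock: 7.25
position: [0.5158, 0.0331, 0.1792]
ee_rot: [-0.003, 0.032, 0.999, 0.0]
contact_force: [0.0, -0.8, -0.1]
width: 0.0849
gripper_force: 0.0
t 7.25 p [515.8  33.1 179.2] yaw 86.34 tilt 0.3 tool d mm [-4.9  1.1 51.1] rz -0.06 w 0.08489318495308737 g 0.0 F [ 0.  -0.8 -0.1]
((255.5, 239.21153259277344), 33.821834564208984) [[523.51060011  33.78184838]]
[42.1438325  38.30129534] [524.5844092   33.73341043]
```

View pics/w5.png

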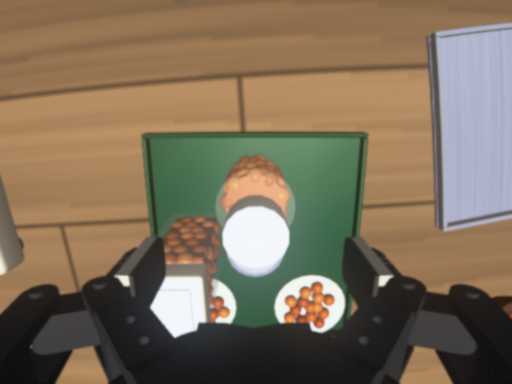

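The cap at (255,239) is centred between the fingers, and the square jar at (180,305) is clear of them. I'll descend and grip.

```bash
python3 -m pendant '[{"dx":-0.004,"dy":0,"dz":0.015,"rx":0,"ry":0,"rz":0,"hand":0.085},{"dx":0,"dy":0,"dz":0.025,"rx":0,"ry":0,"rz":0,"hand":0.085},{"dx":0,"dy":0,"dz":0.01,"rx":0,"ry":0,"rz":0,"hand":0.085},{"dx":0,"dy":0,"dz":0,"rx":0,"ry":0,"rz":0,"hand":0.075},{"dx":0,"dy":0,"dz":0,"rx":0,"ry":0,"rz":0,"hand":0.07}]'
python3 - <<'E'
from h import *
to(521.5,34,128,86.4)
E
```

```text
clock: 7.72
position: [0.5217, 0.0335, 0.1311]
ee_rot: [-0.0, 0.031, 1.0, 0.0]
contact_force: [0.5, 0.0, 0.6]
width: 0.0699
gripper_force: 0.0
t 7.72 p [521.7  33.5 131.1] yaw 86.45 tilt 0.02 tool d mm [0.2 0.5 3.1] rz 0.05 w 0.06988662873793579 g 0.0 F [0.5 0.  0.6]
```

```bash
python3 -m pendant '[{"dx":0,"dy":0.0005,"dz":0.002,"rx":0,"ry":0,"rz":0,"hand":0.05},{"dx":0,"dy":0,"dz":0,"rx":0,"ry":0,"rz":0,"hand":0.045},{"dx":0,"dy":0,"dz":0,"rx":0,"ry":0,"rz":0,"hand":0.03},{"dx":0,"dy":0,"dz":0,"rx":0,"ry":0,"rz":0,"hand":0.03},{"dx":0,"dy":0,"dz":0,"rx":0,"ry":0,"rz":0,"hand":0.03},{"dx":0,"dy":0,"dz":0,"rx":0,"ry":0,"rz":0,"hand":0.03}]' 50
python3 - <<'E'
from h import *
to(521.5,34,128,86.4)
E
python3 -m pendant '[{"dx":0,"dy":0,"dz":-0.015,"rx":0,"ry":0,"rz":0,"hand":0.03},{"dx":0,"dy":0,"dz":-0.03,"rx":0,"ry":0,"rz":0,"hand":0.03},{"dx":0,"dy":0,"dz":-0.025,"rx":0,"ry":0,"rz":0,"hand":0.03},{"dx":0,"dy":0,"dz":0,"rx":0,"ry":0,"rz":0,"hand":0.03}]'
python3 - <<'E'
from h import *
to(425,366,129,86.4)
E
```

```text
clock: 8.22
position: [0.5226, 0.0335, 0.1301]
ee_rot: [0.001, 0.032, 0.999, 0.0]
contact_force: [0.5, 1.3, 6.6]
width: 0.0387
gripper_force: 50.7
t 8.22 p [522.6  33.5 130.1] yaw 86.38 tilt 0.16 tool d mm [1.2 0.4 2.1] rz -0.02 w 0.038663853682786874 g 50.7 F [0.5 1.3 6.6]
clock: 8.55
position: [0.5245, 0.033, 0.2033]
ee_rot: [0.004, 0.032, 0.999, -0.0]
contact_force: [1.4, -0.3, -2.1]
width: 0.0385
gripper_force: 50.9
t 8.55 p [524.5  33.  203.3] yaw 86.38 tilt 0.52 tool d mm [121.  326.   73.1] rz -0.02 w 0.03854918889959358 g 50.9 F [ 1.4 -0.3 -2.1]
```

```bash
python3 -m pendant '[{"dx":0.006,"dy":0.017,"dz":0,"rx":0,"ry":0,"rz":0,"hand":0.03},{"dx":0.0127,"dy":0.0343,"dz":0,"rx":0,"ry":0,"rz":0,"hand":0.03},{"dx":0.0127,"dy":0.0343,"dz":0,"rx":0,"ry":0,"rz":0,"hand":0.03},{"dx":0.0127,"dy":0.0343,"dz":0,"rx":0,"ry":0,"rz":0,"hand":0.03},{"dx":0.0127,"dy":0.0343,"dz":0,"rx":0,"ry":0,"rz":0,"hand":0.03},{"dx":0.0127,"dy":0.0343,"dz":0,"rx":0,"ry":0,"rz":0,"hand":0.03},{"dx":0.0127,"dy":0.0343,"dz":0,"rx":0,"ry":0,"rz":0,"hand":0.03},{"dx":0.0127,"dy":0.0343,"dz":0,"rx":0,"ry":0,"rz":0,"hand":0.03},{"dx":0.0127,"dy":0.0343,"dz":0,"rx":0,"ry":0,"rz":0,"hand":0.03},{"dx":0.009,"dy":0.023,"dz":0,"rx":0,"ry":0,"rz":0,"hand":0.03},{"dx":0.003,"dy":0.012,"dz":0,"rx":0,"ry":0,"rz":0,"hand":0.03},{"dx":0,"dy":0,"dz":0,"rx":0,"ry":0,"rz":0,"hand":0.03}]' 
python3 -m pendant '[{"dx":0,"dy":0,"dz":0,"rx":0,"ry":0,"rz":0,"hand":0.03}]'
python3 - <<'E'
from h import *
to(425,366,130.5,86.4)
E
```

```text
clock: 9.55
position: [0.4217, 0.3687, 0.1975]
ee_rot: [-0.001, 0.03, 1.0, -0.0]
contact_force: [0.4, -0.7, -2.0]
width: 0.0387
gripper_force: 51.2
clock: 9.63
position: [0.4225, 0.366, 0.1977]
ee_rot: [-0.001, 0.031, 1.0, -0.001]
contact_force: [-0.4, -0.2, -2.7]
width: 0.0386
gripper_force: 51.2
t 9.63 p [422.5 366.  197.7] yaw 86.46 tilt 0.15 tool d mm [-2.6  0.3 67.2] rz 0.06 w 0.0386428795903314 g 51.2 F [-0.4 -0.2 -2.7]
```

```bash
python3 -m pendant '[{"dx":-0.001,"dy":0,"dz":0.015,"rx":0,"ry":0,"rz":0,"hand":0.03},{"dx":0,"dy":0,"dz":0.025,"rx":0,"ry":0,"rz":0,"hand":0.03},{"dx":0,"dy":0,"dz":0.018,"rx":0,"ry":0,"rz":0,"hand":0.03},{"dx":0,"dy":0,"dz":0.006,"rx":0,"ry":0,"rz":0,"hand":0.03},{"dx":0,"dy":0,"dz":0,"rx":0,"ry":0,"rz":0,"hand":0.03},{"dx":0,"dy":0,"dz":0,"rx":0,"ry":0,"rz":0,"hand":0.03}]'
python3 - <<'E'
from h import *
to(425,366,130.5,86.4)
E
```

```text
clock: 10.13
position: [0.4246, 0.3657, 0.1351]
ee_rot: [0.0, 0.032, 0.999, -0.0]
contact_force: [0.7, 0.4, -1.6]
width: 0.0386
gripper_force: 51.2
t 10.13 p [424.6 365.7 135.1] yaw 86.31 tilt 0.02 tool d mm [-0.4  0.3  4.6] rz -0.09 w 0.03863209837312708 g 51.2 F [ 0.7  0.4 -1.6]
```

```bash
python3 -m pendant '[{"dx":0,"dy":0,"dz":0.0035,"rx":0,"ry":0,"rz":0,"hand":0.03},{"dx":0,"dy":0,"dz":0.001,"rx":0,"ry":0,"rz":0,"hand":0.03},{"dx":0,"dy":0,"dz":0,"rx":0,"ry":0,"rz":0,"hand":0.03},{"dx":0,"dy":0,"dz":0,"rx":0,"ry":0,"rz":0,"hand":0.03}]'
python3 -m pendant '[{"dx":0,"dy":0,"dz":0,"rx":0,"ry":0,"rz":0,"hand":0.045},{"dx":0,"dy":0,"dz":0,"rx":0,"ry":0,"rz":0,"hand":0.06},{"dx":0,"dy":0,"dz":0,"rx":0,"ry":0,"rz":0,"hand":0.07},{"dx":0,"dy":0,"dz":0,"rx":0,"ry":0,"rz":0,"hand":0.07}]'
python3 - <<'E'
from h import *
to(425,366,130.5,86.4)
E
python3 -m pendant '[{"dx":0,"dy":0,"dz":-0.02,"rx":0,"ry":0,"rz":0,"hand":0.07},{"dx":0,"dy":0,"dz":-0.035,"rx":0,"ry":0,"rz":0,"hand":0.085},{"dx":0,"dy":0,"dz":-0.02,"rx":0,"ry":0,"rz":0,"hand":0.085},{"dx":0,"dy":0,"dz":0,"rx":0,"ry":0,"rz":0,"hand":0.085}]'
python3 - <<'E'
from h import *
to(580,-34,180,86.4)
E
```

```text
clock: 10.47
position: [0.4241, 0.3668, 0.1309]
ee_rot: [0.0, 0.032, 1.0, 0.0]
contact_force: [-0.2, 0.5, -2.1]
width: 0.0389
gripper_force: 51.2
clock: 10.8
position: [0.4241, 0.3668, 0.1307]
ee_rot: [0.0, 0.031, 1.0, 0.0]
contact_force: [0.5, 0.4, -0.1]
width: 0.0703
gripper_force: 0.0
t 10.8 p [424.1 366.8 130.7] yaw 86.39 tilt 0.06 tool d mm [-1.  -0.8  0.2] rz -0.01 w 0.07025279677143396 g 0.0 F [ 0.5  0.4 -0.1]
clock: 11.13
position: [0.4265, 0.3684, 0.2105]
ee_rot: [0.004, 0.031, 0.999, 0.003]
contact_force: [0.4, 0.0, 0.2]
width: 0.0847
gripper_force: 0.0
t 11.13 p [426.5 368.4 210.5] yaw 86.39 tilt 0.59 tool d mm [-178.3 -392.2   29.5] rz -0.01 w 0.08467048313359472 g 0.0 F [0.4 0.  0.2]
```

Necked jar placed at TCP (424.1, 366.8, 130.7). On to the square jar.

```bash
python3 -m pendant '[{"dx":-0.009,"dy":-0.018,"dz":0,"rx":0,"ry":0,"rz":0,"hand":0.085},{"dx":-0.0168,"dy":-0.037,"dz":0,"rx":0,"ry":0,"rz":0,"hand":0.085},{"dx":-0.0168,"dy":-0.037,"dz":0,"rx":0,"ry":0,"rz":0,"hand":0.085},{"dx":-0.0168,"dy":-0.037,"dz":0,"rx":0,"ry":0,"rz":0,"hand":0.085},{"dx":-0.0168,"dy":-0.037,"dz":0,"rx":0,"ry":0,"rz":0,"hand":0.085},{"dx":-0.0168,"dy":-0.037,"dz":0,"rx":0,"ry":0,"rz":0,"hand":0.085},{"dx":-0.0168,"dy":-0.037,"dz":0,"rx":0,"ry":0,"rz":0,"hand":0.085},{"dx":-0.0168,"dy":-0.037,"dz":0,"rx":0,"ry":0,"rz":0,"hand":0.085},{"dx":-0.0168,"dy":-0.037,"dz":0,"rx":0,"ry":0,"rz":0,"hand":0.085},{"dx":-0.0168,"dy":-0.037,"dz":0,"rx":0,"ry":0,"rz":0,"hand":0.085},{"dx":-0.0168,"dy":-0.037,"dz":0,"rx":0,"ry":0,"rz":0,"hand":0.085},{"dx":0,"dy":-0.002,"dz":0.015,"rx":0,"ry":0,"rz":0,"hand":0.085}]' 
python3 -m pendant '[{"dx":0,"dy":0,"dz":0.015,"rx":0,"ry":0,"rz":0,"hand":0.085},{"dx":0,"dy":0,"dz":0,"rx":0,"ry":0,"rz":0,"hand":0.085},{"dx":0,"dy":0,"dz":0,"rx":0,"ry":0,"rz":0,"hand":0.085}]'
python3 - <<'E'
from h import *
to(580,-34,115,86.4)
i,p,r=wrist();f=i["frame"];cv2.imwrite("pics/w6.png",f[:,:,::-1])
hsv=cv2.cvtColor(f,cv2.COLOR_RGB2HSV);m=(hsv[...,1]<30)&(hsv[...,2]>190);m[320:]=0;m[:,:170]=0;m[:,340:]=0
c=biggest(m);w=cast(i,c,.145,p,r).astype(np.float32)*1000;print(cv2.minAreaRect(w),c.min(0),c.max(0))
E
```

```text
clock: 12.13
position: [0.5808, -0.0413, 0.1921]
ee_rot: [0.004, 0.034, 0.999, -0.003]
contact_force: [1.3, 0.5, -0.8]
width: 0.085
gripper_force: 0.0
clock: 12.38
position: [0.575, -0.0338, 0.1741]
ee_rot: [-0.001, 0.032, 0.999, 0.0]
contact_force: [-0.8, -0.2, -0.7]
width: 0.0856
gripper_force: 0.0
t 12.38 p [575.  -33.8 174.1] yaw 86.36 tilt 0.17 tool d mm [-5.2  0.1 59.1] rz -0.04 w 0.08556886798684166 g 0.0 F [-0.8 -0.2 -0.7]
((586.8226318359375, -21.985794067382812), (72.30570220947266, 84.33675384521484), 3.5325000286102295) [206 173] [339 290]
```

View pics/w6.png

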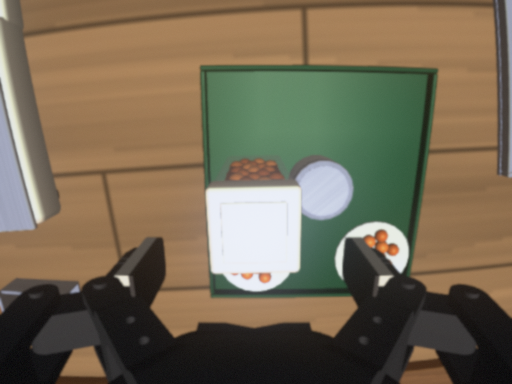

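The square lid is centred at about (254,229), aligned and between the fingers. The tin is at (323,190).

```bash
python3 -m pendant '[{"dx":-0.004,"dy":0,"dz":0.015,"rx":0,"ry":0,"rz":0,"hand":0.085},{"dx":0,"dy":0,"dz":0.03,"rx":0,"ry":0,"rz":0,"hand":0.085},{"dx":0,"dy":0,"dz":0.012,"rx":0,"ry":0,"rz":0,"hand":0.085},{"dx":0,"dy":0,"dz":0.002,"rx":0,"ry":0,"rz":0,"hand":0.085},{"dx":0,"dy":0,"dz":0,"rx":0,"ry":0,"rz":0,"hand":0.08},{"dx":0,"dy":0,"dz":0,"rx":0,"ry":0,"rz":0,"hand":0.075}]'
python3 - <<'E'
from h import *
to(580.5,-34,115,86.4)
E
python3 -m pendant '[{"dx":0,"dy":0,"dz":0,"rx":0,"ry":0,"rz":0,"hand":0.065},{"dx":0,"dy":0,"dz":0,"rx":0,"ry":0,"rz":0,"hand":0.05},{"dx":0,"dy":0,"dz":0,"rx":0,"ry":0,"rz":0,"hand":0.045},{"dx":0,"dy":0,"dz":0,"rx":0,"ry":0,"rz":0,"hand":0.045},{"dx":0,"dy":0,"dz":0,"rx":0,"ry":0,"rz":0,"hand":0.045},{"dx":0,"dy":0,"dz":0,"rx":0,"ry":0,"rz":0,"hand":0.045}]' 50
python3 - <<'E'
from h import *
to(580.5,-34,115,86.4)
E
```

```text
clock: 12.93
position: [0.581, -0.0337, 0.1178]
ee_rot: [0.001, 0.031, 1.0, -0.0]
contact_force: [0.1, -0.0, 0.3]
width: 0.0751
gripper_force: 0.0
t 12.93 p [581.  -33.7 117.8] yaw 86.43 tilt 0.16 tool d mm [ 0.5 -0.3  2.8] rz 0.03 w 0.07507749175098628 g 0.0 F [ 0.1 -0.   0.3]
clock: 13.43
position: [0.5814, -0.0341, 0.1183]
ee_rot: [0.002, 0.032, 1.0, -0.0]
contact_force: [0.5, 0.8, 6.1]
width: 0.0569
gripper_force: 54.6
t 13.43 p [581.4 -34.1 118.3] yaw 86.39 tilt 0.25 tool d mm [1.  0.  3.3] rz -0.01 w 0.056881763398926505 g 54.6 F [0.5 0.8 6.1]
```

```bash
python3 -m pendant '[{"dx":0,"dy":0,"dz":-0.015,"rx":0,"ry":0,"rz":0,"hand":0.045},{"dx":0,"dy":0,"dz":-0.03,"rx":0,"ry":0,"rz":0,"hand":0.045},{"dx":0,"dy":0,"dz":-0.03,"rx":0,"ry":0,"rz":0,"hand":0.045},{"dx":0.0067,"dy":0.017,"dz":0,"rx":0,"ry":0,"rz":0,"hand":0.045},{"dx":0.0134,"dy":0.034,"dz":0,"rx":0,"ry":0,"rz":0,"hand":0.045},{"dx":0.0134,"dy":0.034,"dz":0,"rx":0,"ry":0,"rz":0,"hand":0.045},{"dx":0.0134,"dy":0.034,"dz":0,"rx":0,"ry":0,"rz":0,"hand":0.045},{"dx":0.0134,"dy":0.034,"dz":0,"rx":0,"ry":0,"rz":0,"hand":0.045},{"dx":0.0134,"dy":0.034,"dz":0,"rx":0,"ry":0,"rz":0,"hand":0.045},{"dx":0.0134,"dy":0.034,"dz":0,"rx":0,"ry":0,"rz":0,"hand":0.045},{"dx":0.0134,"dy":0.034,"dz":0,"rx":0,"ry":0,"rz":0,"hand":0.045},{"dx":0.0134,"dy":0.034,"dz":0,"rx":0,"ry":0,"rz":0,"hand":0.045}]' 
python3 -m pendant '[{"dx":0.006,"dy":0.017,"dz":0,"rx":0,"ry":0,"rz":0,"hand":0.045},{"dx":0,"dy":0,"dz":0,"rx":0,"ry":0,"rz":0,"hand":0.045},{"dx":0,"dy":0,"dz":0,"rx":0,"ry":0,"rz":0,"hand":0.045}]'
python3 - <<'E'
from h import *
to(480.7,279,119,86.4)
i=manip.get_image("scene");cv2.imwrite("pics/s7.png",i["frame"][:,:,::-1])
E
```

```text
clock: 14.43
position: [0.4832, 0.2629, 0.1911]
ee_rot: [-0.0, 0.032, 0.999, -0.0]
contact_force: [1.2, 0.4, -2.3]
width: 0.0575
gripper_force: 54.4
clock: 14.68
position: [0.4787, 0.2795, 0.1909]
ee_rot: [-0.0, 0.03, 1.0, -0.0]
contact_force: [0.5, -0.1, -3.6]
width: 0.0572
gripper_force: 54.6
t 14.68 p [478.7 279.5 190.9] yaw 86.53 tilt 0.07 tool d mm [-2.  -0.3 71.9] rz 0.13 w 0.05716779612622075 g 54.6 F [ 0.5 -0.1 -3.6]
```

View pics/s7.png

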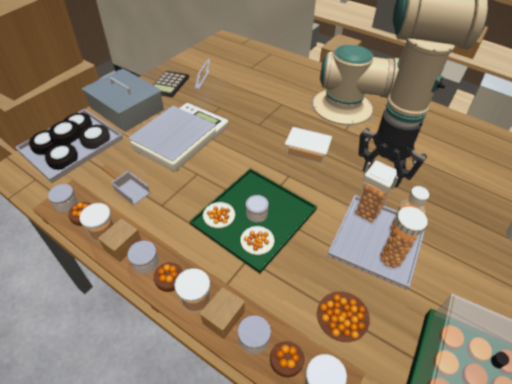

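The straight jar at (403,238) and the necked jar at (418,200) stand on the steel tray, and the square jar hangs at (372,190). I'll lower it.

```bash
python3 -m pendant '[{"dx":-0.001,"dy":0,"dz":0.015,"rx":0,"ry":0,"rz":0,"hand":0.045},{"dx":0,"dy":0,"dz":0.03,"rx":0,"ry":0,"rz":0,"hand":0.045},{"dx":0,"dy":0,"dz":0.018,"rx":0,"ry":0,"rz":0,"hand":0.045},{"dx":0,"dy":0,"dz":0.005,"rx":0,"ry":0,"rz":0,"hand":0.045},{"dx":0,"dy":0,"dz":0.001,"rx":0,"ry":0,"rz":0,"hand":0.045},{"dx":0,"dy":0,"dz":0,"rx":0,"ry":0,"rz":0,"hand":0.045}]'
python3 - <<'E'
from h import *
to(480.7,279,118.3,86.4)
E
```

```text
clock: 15.23
position: [0.4813, 0.2782, 0.1227]
ee_rot: [0.0, 0.032, 0.999, 0.0]
contact_force: [0.0, 0.3, -2.4]
width: 0.0571
gripper_force: 54.6
t 15.23 p [481.3 278.2 122.7] yaw 86.31 tilt 0.03 tool d mm [0.7 0.8 4.4] rz -0.09 w 0.05710832115024185 g 54.6 F [ 0.   0.3 -2.4]
```

```bash
python3 -m pendant '[{"dx":0,"dy":0,"dz":0.0035,"rx":0,"ry":0,"rz":0,"hand":0.045},{"dx":0,"dy":0,"dz":0.001,"rx":0,"ry":0,"rz":0,"hand":0.045},{"dx":0,"dy":0,"dz":0,"rx":0,"ry":0,"rz":0,"hand":0.045},{"dx":0,"dy":0,"dz":0,"rx":0,"ry":0,"rz":0,"hand":0.045}]'
python3 -m pendant '[{"dx":0,"dy":0,"dz":0,"rx":0,"ry":0,"rz":0,"hand":0.06},{"dx":0,"dy":0,"dz":0,"rx":0,"ry":0,"rz":0,"hand":0.07},{"dx":0,"dy":0,"dz":0,"rx":0,"ry":0,"rz":0,"hand":0.08},{"dx":0,"dy":0,"dz":0,"rx":0,"ry":0,"rz":0,"hand":0.08},{"dx":0,"dy":0,"dz":0,"rx":0,"ry":0,"rz":0,"hand":0.08},{"dx":0,"dy":0,"dz":0,"rx":0,"ry":0,"rz":0,"hand":0.08}]'
python3 - <<'E'
from h import *
to(480.7,279,118.3,86.4)
E
python3 -m pendant '[{"dx":0,"dy":0,"dz":-0.02,"rx":0,"ry":0,"rz":0,"hand":0.08},{"dx":0,"dy":0,"dz":-0.035,"rx":0,"ry":0,"rz":0,"hand":0.085},{"dx":0,"dy":0,"dz":-0.02,"rx":0,"ry":0,"rz":0,"hand":0.085},{"dx":0,"dy":0,"dz":0,"rx":0,"ry":0,"rz":0,"hand":0.085},{"dx":0,"dy":0,"dz":0,"rx":0,"ry":0,"rz":0,"hand":0.085}]'
python3 - <<'E'
from h import *
to(584.5,29.5,100,86.4)
E
```

```text
clock: 15.57
position: [0.4809, 0.279, 0.1184]
ee_rot: [0.001, 0.032, 1.0, 0.0]
contact_force: [-0.2, -0.3, -1.5]
width: 0.0573
gripper_force: 54.7
clock: 16.07
position: [0.4806, 0.2789, 0.118]
ee_rot: [0.0, 0.032, 1.0, 0.0]
contact_force: [-0.1, -0.1, 0.2]
width: 0.0799
gripper_force: 0.0
t 16.07 p [480.6 278.9 118. ] yaw 86.39 tilt 0.02 tool d mm [-0.1  0.1 -0.3] rz -0.01 w 0.0799339842777668 g 0.0 F [-0.1 -0.1  0.2]
clock: 16.48
position: [0.4813, 0.2792, 0.1941]
ee_rot: [0.001, 0.032, 1.0, 0.001]
contact_force: [-0.2, 1.3, -0.6]
width: 0.0851
gripper_force: 0.0
t 16.48 p [481.3 279.2 194.1] yaw 86.38 tilt 0.19 tool d mm [-118.5 -242.8   94.1] rz -0.02 w 0.08506075751569026 g 0.0 F [-0.2  1.3 -0.6]
```

```bash
python3 -m pendant '[{"dx":-0.009,"dy":-0.018,"dz":0,"rx":0,"ry":0,"rz":0,"hand":0.085},{"dx":-0.017,"dy":-0.0345,"dz":0,"rx":0,"ry":0,"rz":0,"hand":0.085},{"dx":-0.017,"dy":-0.0345,"dz":0,"rx":0,"ry":0,"rz":0,"hand":0.085},{"dx":-0.017,"dy":-0.0345,"dz":0,"rx":0,"ry":0,"rz":0,"hand":0.085},{"dx":-0.017,"dy":-0.0345,"dz":0,"rx":0,"ry":0,"rz":0,"hand":0.085},{"dx":-0.017,"dy":-0.0345,"dz":0,"rx":0,"ry":0,"rz":0,"hand":0.085},{"dx":-0.016,"dy":-0.034,"dz":0,"rx":0,"ry":0,"rz":0,"hand":0.085},{"dx":-0.008,"dy":-0.018,"dz":0.015,"rx":0,"ry":0,"rz":0,"hand":0.085},{"dx":0,"dy":0,"dz":0.03,"rx":0,"ry":0,"rz":0,"hand":0.085},{"dx":0,"dy":0,"dz":0.03,"rx":0,"ry":0,"rz":0,"hand":0.085},{"dx":0,"dy":0,"dz":0,"rx":0,"ry":0,"rz":0,"hand":0.085},{"dx":0,"dy":0,"dz":0,"rx":0,"ry":0,"rz":0,"hand":0.085}]'
python3 - <<'E'
from h import *
to(584.5,29.5,12,86.4)
i,p,r=wrist();f=i["frame"]
hsv=cv2.cvtColor(f,cv2.COLOR_RGB2HSV);m=(hsv[...,1]<60)&(hsv[...,2]>110);m[280:]=0;m[:,:190]=0;m[:,330:]=0
c=biggest(m);cv2.drawContours(f,[c],-1,(255,0,0),1);cv2.imwrite("pics/w8.png",f[:,:,::-1])
w=cast(i,c,.047,p,r).astype(np.float32)*1000;print(cv2.minAreaRect(w),c.min(0),c.max(0))
E
```

```text
clock: 17.48
position: [0.5808, 0.0294, 0.1153]
ee_rot: [-0.003, 0.032, 0.999, 0.0]
contact_force: [1.3, -0.2, 0.1]
width: 0.0849
gripper_force: 0.0
t 17.48 p [580.8  29.4 115.3] yaw 86.36 tilt 0.39 tool d mm [ -4.4   0.3 103.2] rz -0.04 w 0.08490019798204955 g 0.0 F [ 1.3 -0.2  0.1]
((584.4854736328125, 31.035972595214844), (58.250675201416016, 62.924041748046875), 59.211517333984375) [216 163] [294 246]
```

View pics/w8.png

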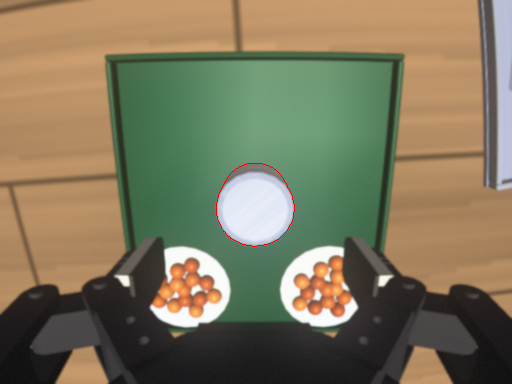

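The tin's outline is at (255,205), 58 mm across, and centred between the fingers. The two dishes are ahead, at (187,285) and (327,285).

```bash
python3 -m pendant '[{"dx":-0.002,"dy":0,"dz":0.015,"rx":0,"ry":0,"rz":0,"hand":0.085},{"dx":0,"dy":0,"dz":0.035,"rx":0,"ry":0,"rz":0,"hand":0.085},{"dx":0,"dy":0,"dz":0.03,"rx":0,"ry":0,"rz":0,"hand":0.085},{"dx":0,"dy":0,"dz":0.015,"rx":0,"ry":0,"rz":0,"hand":0.085},{"dx":0,"dy":0,"dz":0,"rx":0,"ry":0,"rz":0,"hand":0.085},{"dx":0,"dy":0,"dz":0,"rx":0,"ry":0,"rz":0,"hand":0.08}]'
python3 - <<'E'
from h import *
to(584.5,30,14,86.4)
E
```

```text
clock: 18.03
position: [0.586, 0.0296, 0.0239]
ee_rot: [0.001, 0.031, 1.0, 0.0]
contact_force: [-0.5, -0.7, 0.8]
width: 0.0801
gripper_force: 0.0
t 18.03 p [586.   29.6  23.9] yaw 86.43 tilt 0.09 tool d mm [1.5 0.3 9.9] rz 0.03 w 0.08013461706314645 g 0.0 F [-0.5 -0.7  0.8]
```

```bash
python3 -m pendant '[{"dx":0.001,"dy":0,"dz":0.007,"rx":0,"ry":0,"rz":0,"hand":0.08},{"dx":0,"dy":0,"dz":0,"rx":0,"ry":0,"rz":0,"hand":0.065},{"dx":0,"dy":0,"dz":0,"rx":0,"ry":0,"rz":0,"hand":0.05},{"dx":0,"dy":0,"dz":0,"rx":0,"ry":0,"rz":0,"hand":0.045},{"dx":0,"dy":0,"dz":0,"rx":0,"ry":0,"rz":0,"hand":0.045},{"dx":0,"dy":0,"dz":0,"rx":0,"ry":0,"rz":0,"hand":0.045},{"dx":0,"dy":0,"dz":0,"rx":0,"ry":0,"rz":0,"hand":0.045}]' 50
python3 - <<'E'
from h import *
to(584.5,30,14,86.4)
E
python3 -m pendant '[{"dx":0,"dy":0,"dz":-0.015,"rx":0,"ry":0,"rz":0,"hand":0.045},{"dx":0,"dy":0,"dz":-0.03,"rx":0,"ry":0,"rz":0,"hand":0.045},{"dx":0,"dy":0,"dz":-0.04,"rx":0,"ry":0,"rz":0,"hand":0.045},{"dx":0,"dy":0,"dz":-0.04,"rx":0,"ry":0,"rz":0,"hand":0.045},{"dx":0,"dy":0,"dz":-0.02,"rx":0,"ry":0,"rz":0,"hand":0.045},{"dx":0,"dy":0,"dz":0,"rx":0,"ry":0,"rz":0,"hand":0.045},{"dx":0,"dy":0,"dz":0,"rx":0,"ry":0,"rz":0,"hand":0.045}]'
python3 - <<'E'
from h import *
to(508,-339,150,86.4)
i=manip.get_image("top");f=i["frame"];S=cv2.cvtColor(f,cv2.COLOR_RGB2HSV)
cr=f[160:280,330:430];cv2.imwrite("pics/pan.png",cv2.resize(cr,None,fx=6,fy=5,interpolation=cv2.INTER_CUBIC)[:,:,::-1])
E
```

```text
clock: 18.62
position: [0.5849, 0.0295, 0.0174]
ee_rot: [0.001, 0.032, 1.0, 0.0]
contact_force: [-0.6, 0.4, 6.2]
width: 0.0568
gripper_force: 52.7
t 18.62 p [584.9  29.5  17.4] yaw 86.38 tilt 0.14 tool d mm [0.4 0.4 3.4] rz -0.02 w 0.056752758498730224 g 52.7 F [-0.6  0.4  6.2]
clock: 19.2
position: [0.5845, 0.0292, 0.1621]
ee_rot: [0.002, 0.032, 1.0, -0.0]
contact_force: [0.4, 0.4, -3.3]
width: 0.0564
gripper_force: 53.8
t 19.2 p [584.5  29.2 162.1] yaw 86.38 tilt 0.17 tool d mm [  53.2 -372.3   12. ] rz -0.02 w 0.05636988474904553 g 53.8 F [ 0.4  0.4 -3.3]
```

View pics/pan.png

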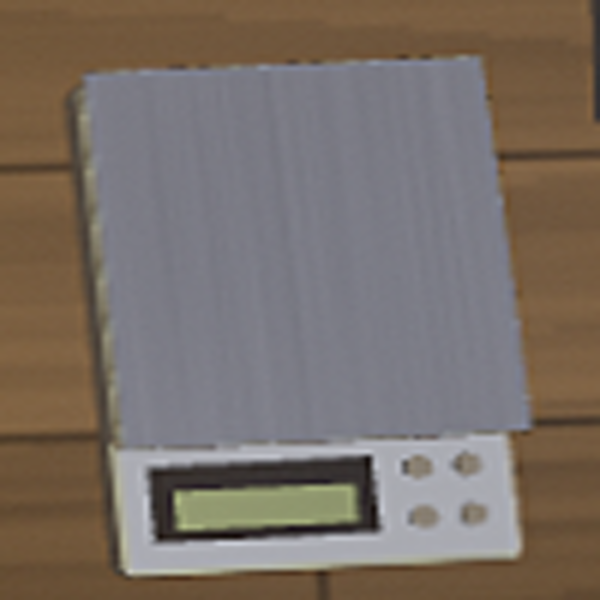

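The pan's corners in the crop are at (84,75), (482,57), (531,430) and (118,446). The keypad is below them, on the near side.

Run:
```python
from h import *
i=manip.get_image("top")
k=cast(i,np.array([(84,75),(482,57),(531,430),(118,446)])/[6,5]+[330,160]-[.42,.4],.06)*1000
print(k.round(),[np.linalg.norm(k[a]-k[(a+1)%4]).round() for a in range(4)],k.mean(0))
m=k.mean(0);to(m[0],m[1],160,86.4)
```

```text
[[ 601. -247.]
 [ 606. -426.]
 [ 408. -430.]
 [ 406. -249.]] [np.float64(179.0), np.float64(198.0), np.float64(181.0), np.float64(195.0)] [ 505.01443396 -337.78084464]
t 19.3 p [582.5  29.4 159.2] yaw 86.38 tilt 0.19 tool d mm [  54.2 -371.3   -0.6] rz -0.02 w 0.056122824698696 g 53.8 F [-0.5  0.5 -2.8]
```

```bash
python3 -m pendant '[{"dx":0.003,"dy":-0.018,"dz":0,"rx":0,"ry":0,"rz":0,"hand":0.045},{"dx":0.0055,"dy":-0.037,"dz":0,"rx":0,"ry":0,"rz":0,"hand":0.045},{"dx":0.0055,"dy":-0.037,"dz":0,"rx":0,"ry":0,"rz":0,"hand":0.045},{"dx":0.0055,"dy":-0.037,"dz":0,"rx":0,"ry":0,"rz":0,"hand":0.045},{"dx":0.0055,"dy":-0.037,"dz":0,"rx":0,"ry":0,"rz":0,"hand":0.045},{"dx":0.0055,"dy":-0.037,"dz":0,"rx":0,"ry":0,"rz":0,"hand":0.045},{"dx":0.0055,"dy":-0.037,"dz":0,"rx":0,"ry":0,"rz":0,"hand":0.045},{"dx":0.0055,"dy":-0.037,"dz":0,"rx":0,"ry":0,"rz":0,"hand":0.045},{"dx":0.0055,"dy":-0.037,"dz":0,"rx":0,"ry":0,"rz":0,"hand":0.045},{"dx":0.005,"dy":-0.035,"dz":0,"rx":0,"ry":0,"rz":0,"hand":0.045},{"dx":0.002,"dy":-0.022,"dz":0,"rx":0,"ry":0,"rz":0,"hand":0.045},{"dx":0,"dy":0,"dz":0,"rx":0,"ry":0,"rz":0,"hand":0.045}]' 
python3 -m pendant '[{"dx":0,"dy":0,"dz":0.015,"rx":0,"ry":0,"rz":0,"hand":0.045},{"dx":0,"dy":0,"dz":0.03,"rx":0,"ry":0,"rz":0,"hand":0.045},{"dx":0,"dy":0,"dz":0.02,"rx":0,"ry":0,"rz":0,"hand":0.045},{"dx":0,"dy":0,"dz":0,"rx":0,"ry":0,"rz":0,"hand":0.045},{"dx":0,"dy":0,"dz":0,"rx":0,"ry":0,"rz":0,"hand":0.045},{"dx":0,"dy":0,"dz":0,"rx":0,"ry":0,"rz":0,"hand":0.045}]'
python3 - <<'E'
from h import *
to(506,-338,73,86.4)
E
```

```text
clock: 20.3
position: [0.5048, -0.3422, 0.1578]
ee_rot: [-0.002, 0.034, 0.999, -0.0]
contact_force: [0.6, 1.1, -2.0]
width: 0.0568
gripper_force: 54.0
clock: 20.8
position: [0.507, -0.3373, 0.0957]
ee_rot: [-0.0, 0.031, 1.0, 0.0]
contact_force: [1.2, 0.5, -1.8]
width: 0.0564
gripper_force: 54.0
t 20.8 p [ 507.  -337.3   95.7] yaw 86.4 tilt 0.02 tool d mm [ 1.  -0.8 22.7] rz 0.0 w 0.056414298122942505 g 54.0 F [ 1.2  0.5 -1.8]
```

```bash
python3 -m pendant '[{"dx":0.001,"dy":-0.0005,"dz":0.012,"rx":0,"ry":0,"rz":0,"hand":0.045},{"dx":0,"dy":0,"dz":0.006,"rx":0,"ry":0,"rz":0,"hand":0.045},{"dx":0,"dy":0,"dz":0.002,"rx":0,"ry":0,"rz":0,"hand":0.045},{"dx":0,"dy":0,"dz":0,"rx":0,"ry":0,"rz":0,"hand":0.045},{"dx":0,"dy":0,"dz":0,"rx":0,"ry":0,"rz":0,"hand":0.045}]'
python3 - <<'E'
from h import *
to(506,-338,72.4,86.4)
E
```

```text
clock: 21.22
position: [0.506, -0.3381, 0.0764]
ee_rot: [0.0, 0.031, 1.0, -0.0]
contact_force: [-0.5, 0.5, -2.3]
width: 0.0564
gripper_force: 54.0
t 21.22 p [ 506.  -338.1   76.4] yaw 86.39 tilt 0.06 tool d mm [0.1 0.1 4. ] rz -0.01 w 0.056437853986264476 g 54.0 F [-0.5  0.5 -2.3]
```

```bash
python3 -m pendant '[{"dx":0,"dy":0,"dz":0.0025,"rx":0,"ry":0,"rz":0,"hand":0.045},{"dx":0,"dy":0,"dz":0.0015,"rx":0,"ry":0,"rz":0,"hand":0.045},{"dx":0,"dy":0,"dz":0,"rx":0,"ry":0,"rz":0,"hand":0.045},{"dx":0,"dy":0,"dz":0,"rx":0,"ry":0,"rz":0,"hand":0.045}]' 
python3 -m pendant '[{"dx":0,"dy":0,"dz":0,"rx":0,"ry":0,"rz":0,"hand":0.06},{"dx":0,"dy":0,"dz":0,"rx":0,"ry":0,"rz":0,"hand":0.07},{"dx":0,"dy":0,"dz":0,"rx":0,"ry":0,"rz":0,"hand":0.08},{"dx":0,"dy":0,"dz":0,"rx":0,"ry":0,"rz":0,"hand":0.085},{"dx":0,"dy":0,"dz":0,"rx":0,"ry":0,"rz":0,"hand":0.085},{"dx":0,"dy":0,"dz":0,"rx":0,"ry":0,"rz":0,"hand":0.085},{"dx":0,"dy":0,"dz":-0.015,"rx":0,"ry":0,"rz":0,"hand":0.085},{"dx":0,"dy":0,"dz":-0.03,"rx":0,"ry":0,"rz":0,"hand":0.085},{"dx":0,"dy":0,"dz":-0.04,"rx":0,"ry":0,"rz":0,"hand":0.085},{"dx":0,"dy":0,"dz":-0.03,"rx":0,"ry":0,"rz":0,"hand":0.085},{"dx":0,"dy":0,"dz":-0.01,"rx":0,"ry":0,"rz":0,"hand":0.085},{"dx":0,"dy":0,"dz":0,"rx":0,"ry":0,"rz":0,"hand":0.085}]'
python3 - <<'E'
from h import *
to(480.6,278.9,195,86.4)
i,p,r=wrist();f=i["frame"];cv2.imwrite("pics/w9.png",f[:,:,::-1])
E
```

```text
clock: 21.55
position: [0.506, -0.3383, 0.0725]
ee_rot: [0.001, 0.032, 1.0, -0.0]
contact_force: [-1.7, -0.6, 2.0]
width: 0.0564
gripper_force: 54.3
clock: 22.55
position: [0.5072, -0.3392, 0.2003]
ee_rot: [0.003, 0.032, 0.999, -0.002]
contact_force: [-1.0, 0.3, 0.1]
width: 0.0852
gripper_force: 0.0
t 22.55 p [ 507.2 -339.2  200.3] yaw 86.39 tilt 0.42 tool d mm [ 65.6 615.2   2.3] rz -0.01 w 0.08519368086661032 g 0.0 F [-1.   0.3  0.1]
```

View pics/w9.png

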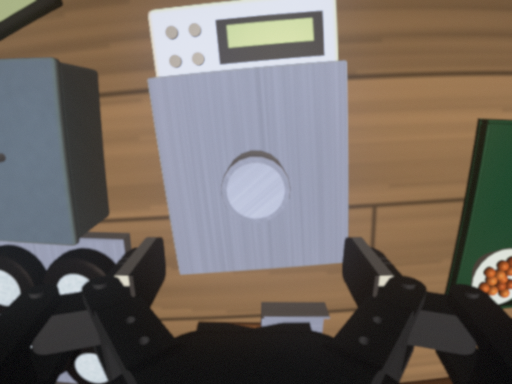

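The tin's top is at (257,187), and the pan's corners are at (150,79), (347,61), (349,263) and (180,274). I'll check the centring in numbers and move to the square jar.

```bash
python3 - <<'E'
from h import *
i,p,r=wrist()
k=cast(i,[(150,79),(347,61),(349,263),(180,274)],.06,p,r)*1000
print(k.round(),k.mean(0),cast(i,[(257,187)],.102,p,r)*1000)
E
python3 -m pendant '[{"dx":0.002,"dy":0.02,"dz":0,"rx":0,"ry":0,"rz":0,"hand":0.085},{"dx":0.0042,"dy":0.039,"dz":0,"rx":0,"ry":0,"rz":0,"hand":0.085},{"dx":0.0042,"dy":0.039,"dz":0,"rx":0,"ry":0,"rz":0,"hand":0.085},{"dx":0.0042,"dy":0.039,"dz":0,"rx":0,"ry":0,"rz":0,"hand":0.085},{"dx":0.0042,"dy":0.039,"dz":0,"rx":0,"ry":0,"rz":0,"hand":0.085},{"dx":0.0042,"dy":0.039,"dz":0,"rx":0,"ry":0,"rz":0,"hand":0.085},{"dx":0.0042,"dy":0.039,"dz":0,"rx":0,"ry":0,"rz":0,"hand":0.085},{"dx":0.0042,"dy":0.039,"dz":0,"rx":0,"ry":0,"rz":0,"hand":0.085},{"dx":0.0042,"dy":0.039,"dz":0,"rx":0,"ry":0,"rz":0,"hand":0.085},{"dx":0.0042,"dy":0.039,"dz":0,"rx":0,"ry":0,"rz":0,"hand":0.085},{"dx":0.0042,"dy":0.039,"dz":0,"rx":0,"ry":0,"rz":0,"hand":0.085},{"dx":0.0042,"dy":0.039,"dz":0,"rx":0,"ry":0,"rz":0,"hand":0.085}]' 
python3 -m pendant '[{"dx":0.0042,"dy":0.039,"dz":0,"rx":0,"ry":0,"rz":0,"hand":0.085},{"dx":0.0042,"dy":0.039,"dz":0,"rx":0,"ry":0,"rz":0,"hand":0.085},{"dx":0.0042,"dy":0.039,"dz":0,"rx":0,"ry":0,"rz":0,"hand":0.085},{"dx":0.004,"dy":0.03,"dz":0,"rx":0,"ry":0,"rz":0,"hand":0.085},{"dx":0,"dy":0.015,"dz":0,"rx":0,"ry":0,"rz":0,"hand":0.085},{"dx":0,"dy":0,"dz":0,"rx":0,"ry":0,"rz":0,"hand":0.085},{"dx":0,"dy":0,"dz":0,"rx":0,"ry":0,"rz":0,"hand":0.085}]'
python3 - <<'E'
from h import *
to(480.6,278.9,118,86.4)
E
```

```text
[[ 408. -425.]
 [ 404. -250.]
 [ 601. -245.]
 [ 603. -422.]] [ 504.26891728 -335.43107534] [[ 502.59386452 -335.40832512]]
clock: 23.65
position: [0.4837, 0.1149, 0.1942]
ee_rot: [-0.003, 0.032, 0.999, -0.0]
contact_force: [1.5, 0.5, -0.8]
width: 0.0849
gripper_force: 0.0
clock: 24.23
position: [0.4786, 0.2754, 0.1948]
ee_rot: [-0.002, 0.031, 1.0, -0.001]
contact_force: [0.4, -0.7, -0.1]
width: 0.0849
gripper_force: 0.0
t 24.23 p [478.6 275.4 194.8] yaw 86.48 tilt 0.25 tool d mm [-2.   3.9 76.8] rz 0.08 w 0.08488016860086274 g 0.0 F [ 0.4 -0.7 -0.1]
```

The tin is about 2 mm from the pan's centre. Next I'll regrasp the square jar.

```bash
python3 -m pendant '[{"dx":-0.001,"dy":0.003,"dz":0.015,"rx":0,"ry":0,"rz":0,"hand":0.085},{"dx":0,"dy":0,"dz":0.03,"rx":0,"ry":0,"rz":0,"hand":0.085},{"dx":0,"dy":0,"dz":0.022,"rx":0,"ry":0,"rz":0,"hand":0.085},{"dx":0,"dy":0,"dz":0.008,"rx":0,"ry":0,"rz":0,"hand":0.085},{"dx":0,"dy":0,"dz":0,"rx":0,"ry":0,"rz":0,"hand":0.08},{"dx":0,"dy":0,"dz":0,"rx":0,"ry":0,"rz":0,"hand":0.075}]'
python3 - <<'E'
from h import *
to(480.6,278.9,118,86.4)
E
```

```text
clock: 24.73
position: [0.4811, 0.2777, 0.1219]
ee_rot: [-0.0, 0.032, 0.999, -0.0]
contact_force: [0.6, -0.1, -0.3]
width: 0.0749
gripper_force: 0.0
t 24.73 p [481.1 277.7 121.9] yaw 86.3 tilt 0.04 tool d mm [0.6 1.2 3.9] rz -0.1 w 0.07493734183303964 g 0.0 F [ 0.6 -0.1 -0.3]
```

```bash
python3 -m pendant '[{"dx":0.0005,"dy":0.001,"dz":0.004,"rx":0,"ry":0,"rz":0,"hand":0.075},{"dx":0,"dy":0,"dz":0,"rx":0,"ry":0,"rz":0,"hand":0.06},{"dx":0,"dy":0,"dz":0,"rx":0,"ry":0,"rz":0,"hand":0.045},{"dx":0,"dy":0,"dz":0,"rx":0,"ry":0,"rz":0,"hand":0.045},{"dx":0,"dy":0,"dz":0,"rx":0,"ry":0,"rz":0,"hand":0.045},{"dx":0,"dy":0,"dz":0,"rx":0,"ry":0,"rz":0,"hand":0.045}]' 50
python3 - <<'E'
from h import *
to(480.6,278.9,118,86.4)
E
python3 -m pendant '[{"dx":0,"dy":0,"dz":-0.015,"rx":0,"ry":0,"rz":0,"hand":0.045},{"dx":0,"dy":0,"dz":-0.03,"rx":0,"ry":0,"rz":0,"hand":0.045},{"dx":0,"dy":0,"dz":-0.025,"rx":0,"ry":0,"rz":0,"hand":0.045},{"dx":-0.0067,"dy":-0.017,"dz":0,"rx":0,"ry":0,"rz":0,"hand":0.045},{"dx":-0.0134,"dy":-0.034,"dz":0,"rx":0,"ry":0,"rz":0,"hand":0.045},{"dx":-0.0134,"dy":-0.034,"dz":0,"rx":0,"ry":0,"rz":0,"hand":0.045},{"dx":-0.0134,"dy":-0.034,"dz":0,"rx":0,"ry":0,"rz":0,"hand":0.045},{"dx":-0.0134,"dy":-0.034,"dz":0,"rx":0,"ry":0,"rz":0,"hand":0.045},{"dx":-0.0134,"dy":-0.034,"dz":0,"rx":0,"ry":0,"rz":0,"hand":0.045},{"dx":-0.0134,"dy":-0.034,"dz":0,"rx":0,"ry":0,"rz":0,"hand":0.045},{"dx":-0.0134,"dy":-0.034,"dz":0,"rx":0,"ry":0,"rz":0,"hand":0.045},{"dx":-0.0134,"dy":-0.034,"dz":0,"rx":0,"ry":0,"rz":0,"hand":0.045}]' 
python3 -m pendant '[{"dx":-0.006,"dy":-0.017,"dz":0,"rx":0,"ry":0,"rz":0,"hand":0.045},{"dx":0,"dy":0,"dz":0,"rx":0,"ry":0,"rz":0,"hand":0.045},{"dx":0,"dy":0,"dz":0,"rx":0,"ry":0,"rz":0,"hand":0.045},{"dx":0,"dy":0,"dz":0,"rx":0,"ry":0,"rz":0,"hand":0.045}]'
python3 - <<'E'
from h import *
to(581.4,-34.1,118.3,86.4)
E
```

```text
clock: 25.23
position: [0.4813, 0.28, 0.1191]
ee_rot: [0.001, 0.031, 1.0, 0.0]
contact_force: [0.9, -1.4, 5.8]
width: 0.0574
gripper_force: 54.5
t 25.23 p [481.3 280.  119.1] yaw 86.4 tilt 0.16 tool d mm [ 0.6 -1.1  1.1] rz 0.0 w 0.05737343879349397 g 54.5 F [ 0.9 -1.4  5.8]
clock: 26.23
position: [0.5754, -0.0171, 0.187]
ee_rot: [-0.001, 0.032, 1.0, 0.0]
contact_force: [1.1, 0.0, -2.4]
width: 0.0569
gripper_force: 54.5
clock: 26.57
position: [0.5798, -0.0322, 0.187]
ee_rot: [-0.001, 0.032, 0.999, 0.001]
contact_force: [-0.9, 0.2, -2.8]
width: 0.0569
gripper_force: 54.7
t 26.57 p [579.8 -32.2 187. ] yaw 86.38 tilt 0.15 tool d mm [-1.9 -1.9 68.7] rz -0.02 w 0.05691438993173583 g 54.7 F [-0.9  0.2 -2.8]
```

```bash
python3 -m pendant '[{"dx":-0.0015,"dy":-0.0015,"dz":0.015,"rx":0,"ry":0,"rz":0,"hand":0.045},{"dx":0,"dy":0,"dz":0.025,"rx":0,"ry":0,"rz":0,"hand":0.045},{"dx":0,"dy":0,"dz":0.018,"rx":0,"ry":0,"rz":0,"hand":0.045},{"dx":0,"dy":0,"dz":0.006,"rx":0,"ry":0,"rz":0,"hand":0.045},{"dx":0,"dy":0,"dz":0,"rx":0,"ry":0,"rz":0,"hand":0.045},{"dx":0,"dy":0,"dz":0,"rx":0,"ry":0,"rz":0,"hand":0.045}]'
python3 - <<'E'
from h import *
to(582,-34.1,119.3,86.4)
E
```

```text
clock: 27.07
position: [0.5822, -0.0337, 0.1242]
ee_rot: [0.0, 0.031, 1.0, 0.0]
contact_force: [0.4, 0.7, -2.1]
width: 0.0572
gripper_force: 54.7
t 27.07 p [582.2 -33.7 124.2] yaw 86.46 tilt 0.02 tool d mm [ 0.2 -0.4  4.9] rz 0.06 w 0.05716812250309787 g 54.7 F [ 0.4  0.7 -2.1]
```

```bash
python3 -m pendant '[{"dx":0,"dy":0,"dz":0.0035,"rx":0,"ry":0,"rz":0,"hand":0.045},{"dx":0,"dy":0,"dz":0.0015,"rx":0,"ry":0,"rz":0,"hand":0.045},{"dx":0,"dy":0,"dz":0,"rx":0,"ry":0,"rz":0,"hand":0.045},{"dx":0,"dy":0,"dz":0,"rx":0,"ry":0,"rz":0,"hand":0.045}]' 
python3 -m pendant '[{"dx":0,"dy":0,"dz":0,"rx":0,"ry":0,"rz":0,"hand":0.06},{"dx":0,"dy":0,"dz":0,"rx":0,"ry":0,"rz":0,"hand":0.07},{"dx":0,"dy":0,"dz":0,"rx":0,"ry":0,"rz":0,"hand":0.08},{"dx":0,"dy":0,"dz":0,"rx":0,"ry":0,"rz":0,"hand":0.08},{"dx":0,"dy":0,"dz":0,"rx":0,"ry":0,"rz":0,"hand":0.08}]'
python3 - <<'E'
from h import *
to(582,-34.1,119.3,86.4)
E
python3 -m pendant '[{"dx":0,"dy":0,"dz":-0.015,"rx":0,"ry":0,"rz":0,"hand":0.08},{"dx":0,"dy":0,"dz":-0.03,"rx":0,"ry":0,"rz":0,"hand":0.085},{"dx":0,"dy":0,"dz":-0.035,"rx":0,"ry":0,"rz":0,"hand":0.085},{"dx":0,"dy":0,"dz":-0.01,"rx":0,"ry":0,"rz":0,"hand":0.085},{"dx":0.008,"dy":0.017,"dz":0,"rx":0,"ry":0,"rz":0,"hand":0.085},{"dx":0.017,"dy":0.0362,"dz":0,"rx":0,"ry":0,"rz":0,"hand":0.085},{"dx":0.017,"dy":0.0362,"dz":0,"rx":0,"ry":0,"rz":0,"hand":0.085},{"dx":0.017,"dy":0.0362,"dz":0,"rx":0,"ry":0,"rz":0,"hand":0.085},{"dx":0.017,"dy":0.0362,"dz":0,"rx":0,"ry":0,"rz":0,"hand":0.085},{"dx":0.017,"dy":0.0362,"dz":0,"rx":0,"ry":0,"rz":0,"hand":0.085},{"dx":0.017,"dy":0.0362,"dz":0,"rx":0,"ry":0,"rz":0,"hand":0.085},{"dx":0.017,"dy":0.0362,"dz":0,"rx":0,"ry":0,"rz":0,"hand":0.085}]'
python3 -m pendant '[{"dx":0.017,"dy":0.0362,"dz":0,"rx":0,"ry":0,"rz":0,"hand":0.085},{"dx":0.017,"dy":0.0362,"dz":0,"rx":0,"ry":0,"rz":0,"hand":0.085},{"dx":0.017,"dy":0.0362,"dz":0,"rx":0,"ry":0,"rz":0,"hand":0.085},{"dx":0.005,"dy":0.012,"dz":0,"rx":0,"ry":0,"rz":0,"hand":0.085},{"dx":0,"dy":0,"dz":0,"rx":0,"ry":0,"rz":0,"hand":0.085},{"dx":0,"dy":0,"dz":0,"rx":0,"ry":0,"rz":0,"hand":0.085},{"dx":0,"dy":0,"dz":0,"rx":0,"ry":0,"rz":0,"hand":0.085}]'
python3 - <<'E'
from h import *
to(424.1,366.8,130.5,86.4)
E
```

```text
clock: 27.4
position: [0.5823, -0.0347, 0.1193]
ee_rot: [0.0, 0.032, 1.0, -0.0]
contact_force: [-0.5, -0.5, -2.8]
width: 0.0567
gripper_force: 54.7
clock: 27.82
position: [0.5823, -0.0348, 0.1191]
ee_rot: [0.0, 0.032, 1.0, -0.0]
contact_force: [-0.3, -0.0, 1.1]
width: 0.08
gripper_force: 0.0
t 27.82 p [582.3 -34.8 119.1] yaw 86.38 tilt 0.04 tool d mm [ 0.3  0.6 -0.2] rz -0.02 w 0.08000392321244591 g 0.0 F [-0.3 -0.   1.1]
clock: 28.82
position: [0.4713, 0.2448, 0.2089]
ee_rot: [0.0, 0.032, 0.999, 0.0]
contact_force: [0.9, 0.2, -1.0]
width: 0.0845
gripper_force: 0.0
clock: 29.4
position: [0.4244, 0.366, 0.2086]
ee_rot: [0.0, 0.032, 0.999, -0.001]
contact_force: [1.5, 0.0, 0.2]
width: 0.0848
gripper_force: 0.0
t 29.4 p [424.4 366.  208.6] yaw 86.36 tilt 0.07 tool d mm [ 0.4  0.9 78.1] rz -0.04 w 0.08478494412876433 g 0.0 F [1.5 0.  0.2]
```

```bash
python3 -m pendant '[{"dx":0.001,"dy":0.0005,"dz":0.015,"rx":0,"ry":0,"rz":0,"hand":0.085},{"dx":0,"dy":0,"dz":0.03,"rx":0,"ry":0,"rz":0,"hand":0.08},{"dx":0,"dy":0,"dz":0.022,"rx":0,"ry":0,"rz":0,"hand":0.07},{"dx":0,"dy":0,"dz":0.008,"rx":0,"ry":0,"rz":0,"hand":0.07},{"dx":0,"dy":0,"dz":0,"rx":0,"ry":0,"rz":0,"hand":0.065},{"dx":0,"dy":0,"dz":0,"rx":0,"ry":0,"rz":0,"hand":0.06}]'
python3 - <<'E'
from h import *
to(424.1,366.8,130.5,86.4)
E
```

```text
clock: 29.9
position: [0.424, 0.3669, 0.1343]
ee_rot: [0.0, 0.032, 0.999, 0.0]
contact_force: [-0.3, 0.3, 0.8]
width: 0.0599
gripper_force: 0.0
t 29.9 p [424.  366.9 134.3] yaw 86.29 tilt 0.02 tool d mm [-0.1 -0.1  3.8] rz -0.11 w 0.05985751001582872 g 0.0 F [-0.3  0.3  0.8]
```

```bash
python3 -m pendant '[{"dx":0,"dy":0,"dz":0.0035,"rx":0,"ry":0,"rz":0,"hand":0.055},{"dx":0,"dy":0,"dz":0,"rx":0,"ry":0,"rz":0,"hand":0.045},{"dx":0,"dy":0,"dz":0,"rx":0,"ry":0,"rz":0,"hand":0.03},{"dx":0,"dy":0,"dz":0,"rx":0,"ry":0,"rz":0,"hand":0.03},{"dx":0,"dy":0,"dz":0,"rx":0,"ry":0,"rz":0,"hand":0.03},{"dx":0,"dy":0,"dz":0,"rx":0,"ry":0,"rz":0,"hand":0.03}]' 50
python3 - <<'E'
from h import *
to(424.1,366.8,130.5,86.4)
E
python3 -m pendant '[{"dx":0,"dy":0,"dz":-0.015,"rx":0,"ry":0,"rz":0,"hand":0.03},{"dx":0,"dy":0,"dz":-0.03,"rx":0,"ry":0,"rz":0,"hand":0.03},{"dx":0,"dy":0,"dz":-0.025,"rx":0,"ry":0,"rz":0,"hand":0.03},{"dx":-0.006,"dy":-0.017,"dz":0,"rx":0,"ry":0,"rz":0,"hand":0.03},{"dx":-0.0126,"dy":-0.0343,"dz":0,"rx":0,"ry":0,"rz":0,"hand":0.03},{"dx":-0.0126,"dy":-0.0343,"dz":0,"rx":0,"ry":0,"rz":0,"hand":0.03},{"dx":-0.0126,"dy":-0.0343,"dz":0,"rx":0,"ry":0,"rz":0,"hand":0.03},{"dx":-0.0126,"dy":-0.0343,"dz":0,"rx":0,"ry":0,"rz":0,"hand":0.03},{"dx":-0.0126,"dy":-0.0343,"dz":0,"rx":0,"ry":0,"rz":0,"hand":0.03},{"dx":-0.0126,"dy":-0.0343,"dz":0,"rx":0,"ry":0,"rz":0,"hand":0.03},{"dx":-0.0126,"dy":-0.0343,"dz":0,"rx":0,"ry":0,"rz":0,"hand":0.03},{"dx":-0.0126,"dy":-0.0343,"dz":0,"rx":0,"ry":0,"rz":0,"hand":0.03}]' 
python3 -m pendant '[{"dx":-0.009,"dy":-0.024,"dz":0,"rx":0,"ry":0,"rz":0,"hand":0.03},{"dx":-0.003,"dy":-0.01,"dz":0,"rx":0,"ry":0,"rz":0,"hand":0.03},{"dx":0,"dy":0,"dz":0,"rx":0,"ry":0,"rz":0,"hand":0.03},{"dx":0,"dy":0,"dz":0,"rx":0,"ry":0,"rz":0,"hand":0.03},{"dx":0,"dy":0,"dz":0,"rx":0,"ry":0,"rz":0,"hand":0.03}]'
python3 - <<'E'
from h import *
to(522.6,33.5,130.1,86.4)
E
```

```text
clock: 30.4
position: [0.4239, 0.3679, 0.1316]
ee_rot: [0.001, 0.031, 1.0, 0.0]
contact_force: [-0.4, -2.1, 5.8]
width: 0.0387
gripper_force: 50.6
t 30.4 p [423.9 367.9 131.6] yaw 86.4 tilt 0.14 tool d mm [-0.3 -1.1  1.1] rz 0.0 w 0.03868014597893611 g 50.6 F [-0.4 -2.1  5.8]
clock: 31.4
position: [0.511, 0.0687, 0.1998]
ee_rot: [-0.0, 0.031, 1.0, 0.0]
contact_force: [-0.0, 1.2, -2.9]
width: 0.0388
gripper_force: 51.1
clock: 31.82
position: [0.5203, 0.0369, 0.1999]
ee_rot: [-0.001, 0.031, 1.0, 0.001]
contact_force: [-0.2, -0.4, -2.2]
width: 0.0394
gripper_force: 51.2
t 31.82 p [520.3  36.9 199.9] yaw 86.43 tilt 0.11 tool d mm [-2.6 -3.3 69.8] rz 0.03 w 0.03940133963558769 g 51.2 F [-0.2 -0.4 -2.2]
```

```bash
python3 -m pendant '[{"dx":-0.0015,"dy":-0.003,"dz":0.015,"rx":0,"ry":0,"rz":0,"hand":0.03},{"dx":0,"dy":0,"dz":0.025,"rx":0,"ry":0,"rz":0,"hand":0.03},{"dx":0,"dy":0,"dz":0.018,"rx":0,"ry":0,"rz":0,"hand":0.03},{"dx":0,"dy":0,"dz":0.006,"rx":0,"ry":0,"rz":0,"hand":0.03},{"dx":0,"dy":0,"dz":0,"rx":0,"ry":0,"rz":0,"hand":0.03},{"dx":0,"dy":0,"dz":0,"rx":0,"ry":0,"rz":0,"hand":0.03}]'
python3 - <<'E'
from h import *
to(522.6,33.5,131,86.4)
E
```

```text
clock: 32.32
position: [0.5226, 0.0334, 0.1367]
ee_rot: [0.0, 0.031, 1.0, 0.0]
contact_force: [0.2, -0.0, -1.9]
width: 0.0383
gripper_force: 51.2
t 32.32 p [522.6  33.4 136.7] yaw 86.47 tilt 0.03 tool d mm [0.  0.1 5.7] rz 0.07 w 0.03832429851060202 g 51.2 F [ 0.2 -0.  -1.9]
```

```bash
python3 -m pendant '[{"dx":0,"dy":0,"dz":0.004,"rx":0,"ry":0,"rz":0,"hand":0.03},{"dx":0,"dy":0,"dz":0.0015,"rx":0,"ry":0,"rz":0,"hand":0.03},{"dx":0,"dy":0,"dz":0,"rx":0,"ry":0,"rz":0,"hand":0.03},{"dx":0,"dy":0,"dz":0,"rx":0,"ry":0,"rz":0,"hand":0.03}]' 
python3 -m pendant '[{"dx":0,"dy":0,"dz":0,"rx":0,"ry":0,"rz":0,"hand":0.045},{"dx":0,"dy":0,"dz":0,"rx":0,"ry":0,"rz":0,"hand":0.06},{"dx":0,"dy":0,"dz":0,"rx":0,"ry":0,"rz":0,"hand":0.07},{"dx":0,"dy":0,"dz":0,"rx":0,"ry":0,"rz":0,"hand":0.07},{"dx":0,"dy":0,"dz":0,"rx":0,"ry":0,"rz":0,"hand":0.07}]'
python3 - <<'E'
from h import *
to(522.6,33.5,131,86.4)
E
python3 -m pendant '[{"dx":0,"dy":0,"dz":-0.015,"rx":0,"ry":0,"rz":0,"hand":0.07},{"dx":0,"dy":0,"dz":-0.03,"rx":0,"ry":0,"rz":0,"hand":0.08},{"dx":0,"dy":0,"dz":-0.03,"rx":0,"ry":0,"rz":0,"hand":0.085},{"dx":0,"dy":0,"dz":-0.01,"rx":0,"ry":0,"rz":0,"hand":0.085},{"dx":0.001,"dy":0.018,"dz":0,"rx":0,"ry":0,"rz":0,"hand":0.085},{"dx":0.003,"dy":0.037,"dz":0,"rx":0,"ry":0,"rz":0,"hand":0.085},{"dx":0.003,"dy":0.037,"dz":0,"rx":0,"ry":0,"rz":0,"hand":0.085},{"dx":0.003,"dy":0.037,"dz":0,"rx":0,"ry":0,"rz":0,"hand":0.085},{"dx":0.003,"dy":0.037,"dz":0,"rx":0,"ry":0,"rz":0,"hand":0.085},{"dx":0.003,"dy":0.037,"dz":0,"rx":0,"ry":0,"rz":0,"hand":0.085},{"dx":0.003,"dy":0.037,"dz":0,"rx":0,"ry":0,"rz":0,"hand":0.085},{"dx":0.003,"dy":0.037,"dz":0,"rx":0,"ry":0,"rz":0,"hand":0.085}]'
python3 -m pendant '[{"dx":0.003,"dy":0.037,"dz":0,"rx":0,"ry":0,"rz":0,"hand":0.085},{"dx":0.002,"dy":0.02,"dz":0,"rx":0,"ry":0,"rz":0,"hand":0.085},{"dx":0.001,"dy":0.007,"dz":0,"rx":0,"ry":0,"rz":0,"hand":0.085},{"dx":0,"dy":0,"dz":0,"rx":0,"ry":0,"rz":0,"hand":0.085},{"dx":0,"dy":0,"dz":0,"rx":0,"ry":0,"rz":0,"hand":0.085},{"dx":0,"dy":0,"dz":0,"rx":0,"ry":0,"rz":0,"hand":0.085}]'
python3 - <<'E'
from h import *
to(515.5,376.1,141,86.4)
E
```

```text
clock: 32.65
position: [0.5232, 0.0324, 0.1316]
ee_rot: [0.001, 0.032, 0.999, 0.0]
contact_force: [1.1, 0.3, 0.2]
width: 0.0386
gripper_force: 51.4
clock: 33.07
position: [0.5225, 0.0322, 0.1309]
ee_rot: [0.0, 0.032, 1.0, 0.0]
contact_force: [0.4, -0.2, -1.2]
width: 0.0702
gripper_force: 0.0
t 33.07 p [522.5  32.2 130.9] yaw 86.38 tilt 0.01 tool d mm [ 0.   1.3 -0.1] rz -0.02 w 0.07019888539342346 g 0.0 F [ 0.4 -0.2 -1.2]
clock: 34.07
position: [0.5174, 0.3118, 0.2153]
ee_rot: [-0.0, 0.032, 1.0, -0.0]
contact_force: [0.1, -1.3, 0.0]
width: 0.0854
gripper_force: 0.0
clock: 34.57
position: [0.5161, 0.3728, 0.2156]
ee_rot: [-0.0, 0.032, 0.999, -0.001]
contact_force: [-1.5, 0.5, 0.6]
width: 0.0851
gripper_force: 0.0
t 34.57 p [516.1 372.8 215.6] yaw 86.32 tilt 0.08 tool d mm [ 0.7  3.3 74.6] rz -0.08 w 0.08510476629539997 g 0.0 F [-1.5  0.5  0.6]
```

```bash
python3 -m pendant '[{"dx":0.001,"dy":0.003,"dz":0.015,"rx":0,"ry":0,"rz":0,"hand":0.085},{"dx":0,"dy":0,"dz":0.03,"rx":0,"ry":0,"rz":0,"hand":0.085},{"dx":0,"dy":0,"dz":0.02,"rx":0,"ry":0,"rz":0,"hand":0.085},{"dx":0,"dy":0,"dz":0.007,"rx":0,"ry":0,"rz":0,"hand":0.085},{"dx":0,"dy":0,"dz":0,"rx":0,"ry":0,"rz":0,"hand":0.08},{"dx":0,"dy":0,"dz":0,"rx":0,"ry":0,"rz":0,"hand":0.08}]'
python3 - <<'E'
from h import *
to(515.5,376.1,141,86.4)
E
```

```text
clock: 35.07
position: [0.5159, 0.3767, 0.1445]
ee_rot: [0.0, 0.032, 0.999, 0.0]
contact_force: [-0.0, -0.3, 0.2]
width: 0.08
gripper_force: 0.0
t 35.07 p [515.9 376.7 144.5] yaw 86.31 tilt 0.04 tool d mm [ 0.3 -0.6  3.5] rz -0.09 w 0.08004051596801566 g 0.0 F [-0.  -0.3  0.2]
```

```bash
python3 -m pendant '[{"dx":0,"dy":0,"dz":0.0035,"rx":0,"ry":0,"rz":0,"hand":0.08},{"dx":0,"dy":0,"dz":0,"rx":0,"ry":0,"rz":0,"hand":0.06},{"dx":0,"dy":0,"dz":0,"rx":0,"ry":0,"rz":0,"hand":0.05},{"dx":0,"dy":0,"dz":0,"rx":0,"ry":0,"rz":0,"hand":0.05},{"dx":0,"dy":0,"dz":0,"rx":0,"ry":0,"rz":0,"hand":0.05},{"dx":0,"dy":0,"dz":0,"rx":0,"ry":0,"rz":0,"hand":0.05}]' 50
python3 - <<'E'
from h import *
to(515.5,376.1,141,86.4)
E
python3 -m pendant '[{"dx":0,"dy":0,"dz":-0.015,"rx":0,"ry":0,"rz":0,"hand":0.05},{"dx":0,"dy":0,"dz":-0.03,"rx":0,"ry":0,"rz":0,"hand":0.05},{"dx":0,"dy":0,"dz":-0.025,"rx":0,"ry":0,"rz":0,"hand":0.05},{"dx":-0.005,"dy":-0.015,"dz":0,"rx":0,"ry":0,"rz":0,"hand":0.05},{"dx":-0.0115,"dy":-0.0345,"dz":0,"rx":0,"ry":0,"rz":0,"hand":0.05},{"dx":-0.0115,"dy":-0.0345,"dz":0,"rx":0,"ry":0,"rz":0,"hand":0.05},{"dx":-0.0115,"dy":-0.0345,"dz":0,"rx":0,"ry":0,"rz":0,"hand":0.05},{"dx":-0.0115,"dy":-0.0345,"dz":0,"rx":0,"ry":0,"rz":0,"hand":0.05},{"dx":-0.0115,"dy":-0.0345,"dz":0,"rx":0,"ry":0,"rz":0,"hand":0.05},{"dx":-0.0115,"dy":-0.0345,"dz":0,"rx":0,"ry":0,"rz":0,"hand":0.05},{"dx":-0.0105,"dy":-0.0325,"dz":0,"rx":0,"ry":0,"rz":0,"hand":0.05},{"dx":-0.005,"dy":-0.016,"dz":0,"rx":0,"ry":0,"rz":0,"hand":0.05}]' 
python3 -m pendant '[{"dx":0,"dy":-0.004,"dz":0,"rx":0,"ry":0,"rz":0,"hand":0.05},{"dx":0,"dy":0,"dz":0,"rx":0,"ry":0,"rz":0,"hand":0.05},{"dx":0,"dy":0,"dz":0,"rx":0,"ry":0,"rz":0,"hand":0.05},{"dx":0,"dy":0,"dz":0,"rx":0,"ry":0,"rz":0,"hand":0.05}]'
python3 - <<'E'
from h import *
to(589.9,93.8,141,86.4)
E
```

```text
clock: 35.57
position: [0.5161, 0.3776, 0.1419]
ee_rot: [0.001, 0.031, 1.0, 0.0]
contact_force: [0.0, -1.9, 5.4]
width: 0.0606
gripper_force: 54.9
t 35.57 p [516.1 377.6 141.9] yaw 86.4 tilt 0.17 tool d mm [ 0.5 -1.5  0.9] rz -0.0 w 0.0605845229512378 g 54.9 F [ 0.  -1.9  5.4]
clock: 36.57
position: [0.5873, 0.0968, 0.2085]
ee_rot: [-0.001, 0.033, 0.999, -0.002]
contact_force: [0.8, 0.2, -2.8]
width: 0.0603
gripper_force: 55.6
clock: 36.9
position: [0.5865, 0.0989, 0.2097]
ee_rot: [-0.001, 0.031, 1.0, 0.0]
contact_force: [-0.5, 0.1, -3.1]
width: 0.0604
gripper_force: 55.7
t 36.9 p [586.5  98.9 209.7] yaw 86.44 tilt 0.09 tool d mm [-3.8 -5.  68.7] rz 0.04 w 0.06044564599168989 g 55.7 F [-0.5  0.1 -3.1]
```

Target x becomes 590.4, to allow for the +0.5 mm grip offset.

```bash
python3 -m pendant '[{"dx":-0.003,"dy":-0.005,"dz":0.015,"rx":0,"ry":0,"rz":0,"hand":0.05},{"dx":0,"dy":0,"dz":0.025,"rx":0,"ry":0,"rz":0,"hand":0.05},{"dx":0,"dy":0,"dz":0.018,"rx":0,"ry":0,"rz":0,"hand":0.05},{"dx":0,"dy":0,"dz":0.005,"rx":0,"ry":0,"rz":0,"hand":0.05},{"dx":0,"dy":0,"dz":0,"rx":0,"ry":0,"rz":0,"hand":0.05},{"dx":0,"dy":0,"dz":0,"rx":0,"ry":0,"rz":0,"hand":0.05}]'
python3 - <<'E'
from h import *
to(590.4,93.8,141.3,86.4)
E
```

```text
clock: 37.4
position: [0.5902, 0.0936, 0.1478]
ee_rot: [0.0, 0.031, 1.0, 0.0]
contact_force: [-0.1, 0.3, -2.9]
width: 0.0606
gripper_force: 55.7
t 37.4 p [590.2  93.6 147.8] yaw 86.46 tilt 0.04 tool d mm [-0.2  0.2  6.5] rz 0.06 w 0.060572489689051205 g 55.7 F [-0.1  0.3 -2.9]
```

Lower, release, lift clear, then swing left out of the top view.

```bash
python3 -m pendant '[{"dx":0,"dy":0,"dz":0.0045,"rx":0,"ry":0,"rz":0,"hand":0.05},{"dx":0,"dy":0,"dz":0.002,"rx":0,"ry":0,"rz":0,"hand":0.05},{"dx":0,"dy":0,"dz":0,"rx":0,"ry":0,"rz":0,"hand":0.05},{"dx":0,"dy":0,"dz":0,"rx":0,"ry":0,"rz":0,"hand":0.05}]' 
python3 -m pendant '[{"dx":0,"dy":0,"dz":0,"rx":0,"ry":0,"rz":0,"hand":0.065},{"dx":0,"dy":0,"dz":0,"rx":0,"ry":0,"rz":0,"hand":0.075},{"dx":0,"dy":0,"dz":0,"rx":0,"ry":0,"rz":0,"hand":0.085},{"dx":0,"dy":0,"dz":0,"rx":0,"ry":0,"rz":0,"hand":0.085},{"dx":0,"dy":0,"dz":0,"rx":0,"ry":0,"rz":0,"hand":0.085}]'
python3 - <<'E'
from h import *
to(590.4,93.8,141.3,86.4)
E
python3 -m pendant '[{"dx":0,"dy":0,"dz":-0.015,"rx":0,"ry":0,"rz":0,"hand":0.085},{"dx":0,"dy":0,"dz":-0.03,"rx":0,"ry":0,"rz":0,"hand":0.085},{"dx":0,"dy":0,"dz":-0.04,"rx":0,"ry":0,"rz":0,"hand":0.085},{"dx":0.01,"dy":0.02,"dz":0,"rx":0,"ry":0,"rz":0,"hand":0.085},{"dx":0.015,"dy":0.037,"dz":0,"rx":0,"ry":0,"rz":0,"hand":0.085},{"dx":0.015,"dy":0.037,"dz":0,"rx":0,"ry":0,"rz":0,"hand":0.085},{"dx":0.015,"dy":0.037,"dz":0,"rx":0,"ry":0,"rz":0,"hand":0.085},{"dx":0.015,"dy":0.037,"dz":0,"rx":0,"ry":0,"rz":0,"hand":0.085},{"dx":0.015,"dy":0.037,"dz":0,"rx":0,"ry":0,"rz":0,"hand":0.085},{"dx":0.015,"dy":0.037,"dz":0,"rx":0,"ry":0,"rz":0,"hand":0.085},{"dx":0.01,"dy":0.02,"dz":0,"rx":0,"ry":0,"rz":0,"hand":0.085},{"dx":0,"dy":0,"dz":0,"rx":0,"ry":0,"rz":0,"hand":0.085}]' 
python3 -m pendant '[{"dx":0,"dy":0,"dz":0,"rx":0,"ry":0,"rz":0,"hand":0.085},{"dx":0,"dy":0,"dz":0,"rx":0,"ry":0,"rz":0,"hand":0.085},{"dx":0,"dy":0,"dz":0,"rx":0,"ry":0,"rz":0,"hand":0.085}]'
python3 - <<'E'
from h import *
i=manip.get_image("top");f=i["frame"]
a=cv2.resize(f[130:235,190:290],None,fx=4,fy=4,interpolation=cv2.INTER_CUBIC)
b=cv2.imread("pics/top0.png")[130:235,190:290,::-1];b=cv2.resize(b,None,fx=4,fy=4,interpolation=cv2.INTER_CUBIC)
cv2.imwrite("pics/fin.png",np.hstack([b,a])[:,:,::-1])
HS=cv2.cvtColor(f,cv2.COLOR_RGB2HSV);w=((HS[...,1]<30)&(HS[...,2]>180))
f0=cv2.imread("pics/top0.png");H0=cv2.cvtColor(f0,cv2.COLOR_BGR2HSV);w0=((H0[...,1]<30)&(H0[...,2]>180))
for n,(x0,y0,x1,y1),z in [("str",(195,165,228,188),.17),("sq",(250,167,280,190),.145),("neck",(225,190,252,210),.16)]:
    def c(m): v,u=np.nonzero(m[y0:y1,x0:x1]);return cast(i,[(u.mean()+x0,v.mean()+y0)],z)*1000
    print(n,c(w0),c(w))
E
```

```text
clock: 37.73
position: [0.5907, 0.0929, 0.1419]
ee_rot: [0.001, 0.032, 0.999, 0.0]
contact_force: [0.0, 0.4, 0.2]
width: 0.0607
gripper_force: 55.8
clock: 38.15
position: [0.59, 0.0926, 0.1409]
ee_rot: [0.0, 0.032, 1.0, 0.0]
contact_force: [0.3, 0.1, -0.1]
width: 0.0852
gripper_force: 0.0
t 38.15 p [590.   92.6 140.9] yaw 86.38 tilt 0.02 tool d mm [-0.3  1.2 -0.4] rz -0.02 w 0.08519195133632389 g 0.0 F [ 0.3  0.1 -0.1]
clock: 39.15
position: [0.4943, 0.3657, 0.2256]
ee_rot: [-0.001, 0.029, 1.0, 0.001]
contact_force: [0.1, 0.1, -0.5]
width: 0.0853
gripper_force: 0.0
clock: 39.4
position: [0.4972, 0.3599, 0.2258]
ee_rot: [0.0, 0.032, 0.999, -0.0]
contact_force: [0.5, -0.4, -0.6]
width: 0.0853
gripper_force: 0.0
str [[586.82433695  93.11768372]] [[587.53206236  90.6777775 ]]
sq [[581.36344781 -34.24288175]] [[581.21671887 -36.10060076]]
neck [[520.71371431  33.3387618 ]] [[522.01574425  31.18047341]]
```

View pics/fin.png

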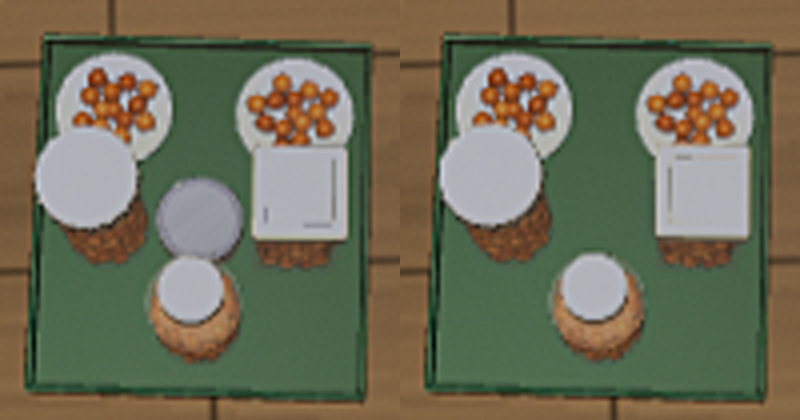

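The before and after crops match: all three lids are within 3 mm of where they started, everything is upright, and the dishes haven't moved. Handing in.

```bash
python3 -c "
from rig import manip
print(manip.sign_off())"
```

```text
the job is handed in; nothing more can be done
None
```

The job is handed in: by my last measurements the tin stands about 2 mm from the pan's middle, the three jars are back within 3 mm of where they stood, and the dishes haven't moved; the hand-in reported no verdict.

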